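# Run a batch of capacitors through the code reader

## Task

Seat the reference block flat and fully home in its cradle, tongue in the slot, stand every capacitor from the batch tray upright on a ring of its own on the reader's plate with its white stripe facing straight at the reader block, and only then switch the reader on: lift the toggle's locking sleeve, swing the lever all the way over and let the sleeve drop back. With all of them read like that, switch it off again in the same way, then stand the capacitors back upright in the batch tray; the block stays in its cradle. Leave the other things on the bench where they are.

Things in the scene. Friction and masses are not known exactly. Their poses are not given: they have to be found in the camera images.
- reader: Code reader, fixed: an aluminium plate 185 x 300 mm, 3 mm thick, and along its far edge a grey reader block 45 x 300 mm, top 70 mm above the bench. Origin on the bench under the middle ring; z up, +x from the rings straight to the block's face, 75 mm from the line of the rings' centres; the rings lie along y. The plate reaches 65 mm to -x and 150 mm to either side.
- window (a point): Point on the reader block's front face, in the middle of its length, 40 mm above the bench.
- circle1 (a point): Centre of the first of three dark printed rings (72 mm across, flat) on the reader's plate, on the plate's top, 3 mm above the bench; each has its own window in the block. The rings are 100 mm apart.
- circle2 (a point): Centre of the second of three dark printed rings (72 mm across, flat) on the reader's plate, on the plate's top, 3 mm above the bench; each has its own window in the block. The rings are 100 mm apart.
- circle3 (a point): Centre of the third of three dark printed rings (72 mm across, flat) on the reader's plate, on the plate's top, 3 mm above the bench; each has its own window in the block. The rings are 100 mm apart.
- cap1_mid (a point): Can capacitor, loose, standing: dark cylinder 60 mm in diameter, 62 mm tall, about 0.25 kg, with two brass terminals on top (5 mm proud). A white stripe 16 mm wide runs down its side and over the rim onto the top. This point is its centre, 31 mm above its foot; z up, +x from the axis to the striped side. Two or three are present; an absent one reads None.
- cap2_mid (a point): Can capacitor, loose, standing: dark cylinder 60 mm in diameter, 62 mm tall, about 0.25 kg, with two brass terminals on top (5 mm proud). A white stripe 16 mm wide runs down its side and over the rim onto the top. This point is its centre, 31 mm above its foot; z up, +x from the axis to the striped side. Two or three are present; an absent one reads None.
- cap3_mid (a point): Can capacitor, loose, standing: dark cylinder 60 mm in diameter, 62 mm tall, about 0.25 kg, with two brass terminals on top (5 mm proud). A white stripe 16 mm wide runs down its side and over the rim onto the top. This point is its centre, 31 mm above its foot; z up, +x from the axis to the striped side. Two or three are present; an absent one reads None.
- refblock_mid (a point): Reference block, loose, about 0.3 kg: flat aluminium base 90 x 60 mm, 16 mm thick, with a tongue 28 mm wide standing out 20 mm at one end; on top a black upright rib 70 mm long (along x), 26 mm wide (along y), from 16 to 56 mm above the underside. This point is in the middle of the base (tongue not counted), 28 mm above the underside; z up, +x to the tongue.
- cradle: Steel cradle, fixed, level: a plate 150 x 89 mm, 8 mm thick, with walls 12 mm high (to 20 mm above the bench) that leave a pocket of the reference block's outline, tongue included, 2.5 mm wider all round. Origin on the bench under the pocket's middle; z up, +x towards the tongue's slot.
- pocket (a point): Middle of the pocket (slot not counted), on its floor, 8 mm above the bench; with the block home, the middle of the block's underside lies here.
- switch: Lever-lock toggle switch, fixed: grey housing 80 x 120 mm, 45 mm high, with a steel gate across its top's middle, 42 mm high, 28 mm wide along x, slotted for the lever. Origin on the bench under its middle; z up. The lever swings in the y-z plane: OFF leans to -y, ON to +y (roughly the robot's left; a white bar on the housing marks ON).
- pivot (a point): The lever's pivot, in the middle of the housing's top, 45 mm above the bench. The lever's hinge is along the switch's x.
- sleeve_mid (a point): Centre of the toggle's locking sleeve, a black block with steel bands on the lever: 32 mm wide along the switch's x, 20 mm the other way, 34 mm long along the lever. It lies 47 mm from the pivot when down, up to 69 mm when lifted; the lever's tip is 92 mm from the pivot. z along the lever away from the pivot; x is the switch's x.
- lever_arm (a joint): Toggle lever, rad: 0 OFF (leaning 0.55 rad towards the switch's -y), 1.1 fully ON (0.55 rad towards +y). Light friction; it stays where left. The gate blocks it while the sleeve is down.
- sleeve (a joint): Sleeve's lift along the lever, m: 0 down, 0.022 fully lifted. A light spring (2.4 to 5 N) pushes it down. It clears the gate from 0.012; on either side of the gate it drops back to 0.
- spool: White solder spool standing on its flange, 64 mm across, 50 mm high; a bystander, loose. Origin at the middle of its underside.
- driver: Screwdriver with an orange-brown handle, lying; a bystander, loose.
- jar: Clear jar with a white lid, 68 mm across, 90 mm high; a bystander, loose. Origin at the middle of its underside.
- carton: Small cardboard carton, 60 x 75 x 100 mm; a bystander, loose. Origin at the middle of its underside.
- heatsink: Small finned aluminium heat sink, 70 x 50 x 32 mm; a bystander, loose. Origin at the middle of its underside.
- batch_tray: Batch tray, fixed: shallow square blue tray 208 x 208 mm outside, 200 x 200 mm inside, 18 mm high, floor and walls 4 mm thick. Origin on the bench under its middle; z up, sides along x and y.
- tray_floor (a point): Middle of the batch tray's floor, on top of it, 4 mm above the bench; axes as the tray's. The capacitors start standing on this floor.

How it is judged:
On the way, in this order (a step that is already met when the one before it is completed fails the run):
1. with the switch still off, the reference block sits in its cradle and every capacitor stands on its ring, stripe towards the reader ((horizontal distance between cap1_mid and circle1 below 0.016 m or horizontal distance between cap1_mid and circle2 below 0.016 m or horizontal distance between cap1_mid and circle3 below 0.016 m) and angle between each of cap1_mid, cap2_mid, cap3_mid's own z axis and vertical below 0.1 rad and z of each of cap1_mid, cap2_mid, cap3_mid in the frame of reader below 0.039 m and angle between the x axis of each of cap1_mid, cap2_mid, cap3_mid and the x axis of reader, either way round below 0.24 rad and x of window in the frame of cap1_mid above 0 m and (horizontal distance between cap2_mid and circle1 below 0.016 m or horizontal distance between cap2_mid and circle2 below 0.016 m or horizontal distance between cap2_mid and circle3 below 0.016 m) and x of window in the frame of cap2_mid above 0 m and (horizontal distance between cap3_mid and circle1 below 0.016 m or horizontal distance between cap3_mid and circle2 below 0.016 m or horizontal distance between cap3_mid and circle3 below 0.016 m) and x of window in the frame of cap3_mid above 0 m and z of refblock_mid in the frame of pocket below 0.031 m and angle between refblock_mid's own z axis and vertical below 0.05 rad and horizontal distance between refblock_mid and pocket below 0.006 m and angle between the x axis of refblock_mid and the x axis of cradle, either way round below 0.09 rad and value of joint lever_arm below 0.25 rad and value of joint sleeve below 0.005 m), for 0.2 s.
2. then the toggle is on with its sleeve down, and block and capacitors are still so placed ((horizontal distance between cap1_mid and circle1 below 0.016 m or horizontal distance between cap1_mid and circle2 below 0.016 m or horizontal distance between cap1_mid and circle3 below 0.016 m) and angle between each of cap1_mid, cap2_mid, cap3_mid's own z axis and vertical below 0.1 rad and z of each of cap1_mid, cap2_mid, cap3_mid in the frame of reader below 0.039 m and angle between the x axis of each of cap1_mid, cap2_mid, cap3_mid and the x axis of reader, either way round below 0.24 rad and x of window in the frame of cap1_mid above 0 m and (horizontal distance between cap2_mid and circle1 below 0.016 m or horizontal distance between cap2_mid and circle2 below 0.016 m or horizontal distance between cap2_mid and circle3 below 0.016 m) and x of window in the frame of cap2_mid above 0 m and (horizontal distance between cap3_mid and circle1 below 0.016 m or horizontal distance between cap3_mid and circle2 below 0.016 m or horizontal distance between cap3_mid and circle3 below 0.016 m) and x of window in the frame of cap3_mid above 0 m and z of refblock_mid in the frame of pocket below 0.031 m and angle between refblock_mid's own z axis and vertical below 0.05 rad and horizontal distance between refblock_mid and pocket below 0.006 m and angle between the x axis of refblock_mid and the x axis of cradle, either way round below 0.09 rad and value of joint lever_arm above 0.85 rad and value of joint sleeve below 0.005 m), for 0.2 s.
3. then the toggle is off again with its sleeve down (value of joint lever_arm below 0.25 rad and value of joint sleeve below 0.005 m), for 0.2 s.
At the end, for the whole second after the job is handed in: Every capacitor present stands upright on the batch tray's floor; reference block home in its pocket (underside within 3 mm of the floor, square, tongue in the slot); lever OFF (below 0.25 rad) with the sleeve down (below 5 mm); all at rest (all of step 3 and x of cap1_mid in the frame of tray_floor between -0.09 and 0.09 m and y of cap1_mid in the frame of tray_floor between -0.09 and 0.09 m and z of each of cap1_mid, cap2_mid, cap3_mid in the frame of tray_floor below 0.036 m and angle between each of cap1_mid, cap2_mid, cap3_mid's own z axis and vertical below 0.1 rad and x of cap2_mid in the frame of tray_floor between -0.09 and 0.09 m and y of cap2_mid in the frame of tray_floor between -0.09 and 0.09 m and x of cap3_mid in the frame of tray_floor between -0.09 and 0.09 m and y of cap3_mid in the frame of tray_floor between -0.09 and 0.09 m and z of refblock_mid in the frame of pocket below 0.031 m and angle between refblock_mid's own z axis and vertical below 0.05 rad and horizontal distance between refblock_mid and pocket below 0.006 m and angle between the x axis of refblock_mid and the x axis of cradle, either way round below 0.09 rad and linear speed of each of cap1, cap2, cap3, refblock below 0.02 m/s); the robot touches nothing.
It fails at once if a bystander was pushed more than 5 cm (distance of any of spool, driver, jar, carton, heatsink from where it was at the start of the episode above 0.05 m).
Of cap1, cap2, cap3 only 2 to 3 are there at a start; the rules pass over those that are not, and their reading is None.
At some moment in a run one of cap1, cap2, cap3, refblock may be knocked a few centimetres aside while the robot is not near it.
It also fails if it takes over 210 s, if anything falls off the work surface, if the arm or the gripper's body presses on something with over 40 N, if the wrist force passes 120 N, or if a joint passes its speed limit or range.

## Robot

A 7-joint arm with a two-finger parallel gripper is mounted at the origin on the work surface. World frame = base frame: x ahead of the robot, y to its left, z up, the work surface at z = 0. Lengths are in m, angles in rad, forces in N, time in s.
With the tool pointing down it reaches from about 0.425 to 0.95 m from the base axis. Payload 16.7 kg.
Tool frame: the origin (TCP) lies where the fingers leave the gripper's body, on its centre line; the fingertips stand 97 mm ahead of it and the grasp point (between the pads) lies 78 mm ahead of it (finger_overhang is the distance from the TCP to the fingertips, in m); z points along the fingers, x is the direction in which the jaws open and shut, and the axes are right-handed (so a half turn about z gives the same grasp; the last joint's range is limited). The gripper opens to 94 mm and grips with 3 to 60 N. Pads are 16 mm wide; open, the fingers measure 119 mm over their backs; the gripper's body (75 mm by 177 mm) begins 78 mm behind the grasp point.
Start: joints at [-1.482, 0.426, 0.074, 1.606, -0.034, 1.111, -0.067], TCP at [0.16, 0.656, 0.303] pointing down, gripper open.
Joint ranges: [-2.85, 2.85], [-0.5, 2.14], [-1.23, 1.37], [0.21, 2.46], [-1.02, 4.16], [0.16, 2.05], [-2.73, 2.73]. Speed limits (rad/s): [1.89, 1.89, 2.39, 2.39, 3.01, 3.01, 3.01].

## Interface

Orientations are given as a 3x3 rotation matrix whose columns are the frame's x, y, z axes.
In Python, from bench import get_obs, get_image, finish_job, finger_overhang gives the robot as it stands.
- The arm moves only by the tool jog_arm, never from a script. Its arguments are lists of equal length, an entry for each row: "turn": the turn, a rotation vector about the world's x, y, z in rad, a list of three; "dp": the shift along the world's x, y, z in m, a list of three; "gripper": the opening, from -1 (shut) to 1 (fully open). A call has 1 to 10 rows; each row shifts and turns the commanded pose from where the row before left it; what a row does not reach is not made up. A row lasts 1/10 s, in which the tool goes at most 50 mm and 8.59 degrees, less where a joint would pass 70% of its speed; a pose out of reach is approached as far as the arm can. A call with a gripper value outside its range is refused whole. The fingers move at their own pace and stop on an object; "squeeze" is the grip in N (left out, the last holds). Time passes only in rows, so rows that do not move let the fingers close. It gives the time, the measured TCP pose, the force and the opening at its end, in the units of the state.
- get_obs(): the state, without advancing time (a new reading comes with each control period).
- get_image(name): name is "side" or "top"; returns a dict with "image" (400x640x3 uint8, red, green, blue), "fx", "fy", "cx", "cy" (pixels), "world_to_cam" (4x4, takes a point from world to camera coordinates). Camera axes: x right, y down, z forward; pixel columns grow to the right and rows downward; lengths in m; the calibration is good to about 2 mm. A picture is of the moment at which its call begins. There is no depth.
- finish_job(): hands the job in, once; it reports no verdict.
The state is a dict: "clock": time; "q": joint angles; "joint_vel": joint speeds; "joint_torque": joint torques, N m; "tool_pos": TCP position; "tool_rot": TCP orientation; "ft_force": force on the tool from outside, world axes, zero at the start; "ft_torque": the same for the moment, N m; "finger_gap": finger opening in m.
Only numpy, scipy, OpenCV 4.12 (cv2) and the standard library are available. Lean on these libraries where they do the work, as an engineer would, in place of code of your own. Each camera call takes 0.05 s, during which the arm holds its last target.

## Working session

There is one attempt and no reset: what is moved stays moved. The work goes in short steps, Python scripts to look and compute and a tool call to move; the robot and the scene stay as the last step left them, time stands still between calls to the robot, and variables do not carry over. Pictures are saved under pics/ and viewed, and the job is handed in when it is done.

Besides the shell and the picture viewer there is one more tool, called after "Emit:" as a command line: name --argument value ..., lists and objects as JSON in quotes. jog_arm: Moves the arm, as the interface text tells. Its arguments: {"type":"object","properties":{"turn":{"type":"array"},"dp":{"type":"array"},"gripper":{"type":"array"},"squeeze":{"type":"number"}},"required":["turn","dp","gripper"]}

```bash
ls -la; mkdir -p pics; python3 - <<'E'
from bench import *
import cv2, numpy as np
o=get_obs()
for k,v in o.items(): print(k,np.round(v,3).tolist())
print(finger_overhang if not callable(finger_overhang) else finger_overhang())
for n in ("side","top"):
    d=get_image(n); cv2.imwrite(f"pics/{n}0.png",d["image"][:,:,::-1]); print(n,d["fx"],d["fy"],d["cx"],d["cy"]); print(np.round(d["world_to_cam"],3))
E
```

```text
total 12
drwxr-xr-x  3 agent agent 4096 Dec  7 16:00 .
drwxr-xr-x 23 root  root  4096 Dec  7 16:00 ..
drwxr-xr-x  2 agent agent 4096 Dec  7 16:00 pics
clock 0.0
q [-1.482, 0.427, 0.074, 1.607, -0.034, 1.111, -0.067]
joint_vel [0.0, -0.0, -0.001, 0.002, -0.001, 0.001, -0.001]
joint_torque [0.0, -93.584, 3.667, -45.416, -0.049, 0.02, 0.0]
tool_pos [0.16, 0.656, 0.302]
tool_rot [[0.237, 0.972, -0.0], [0.972, -0.237, -0.001], [-0.001, 0.0, -1.0]]
ft_force [0.518, -1.165, 0.176]
ft_torque [0.047, 0.045, 0.023]
finger_gap 0.094
0.0972
side 416.17504230654373 416.17504230654373 311.53253619680726 198.61563222133628
[[-0.994 -0.11   0.014  0.516]
 [-0.066  0.488 -0.87   0.094]
 [ 0.089 -0.866 -0.493  1.141]
 [ 0.     0.     0.     1.   ]]
top 472.8026983104095 472.8026983104095 314.7989027212852 202.42344563252507
[[ 0.03  -1.     0.006  0.016]
 [-0.995 -0.031 -0.097  0.525]
 [ 0.097 -0.003 -0.995  1.278]
 [ 0.     0.     0.     1.   ]]
```

View pics/side0.png

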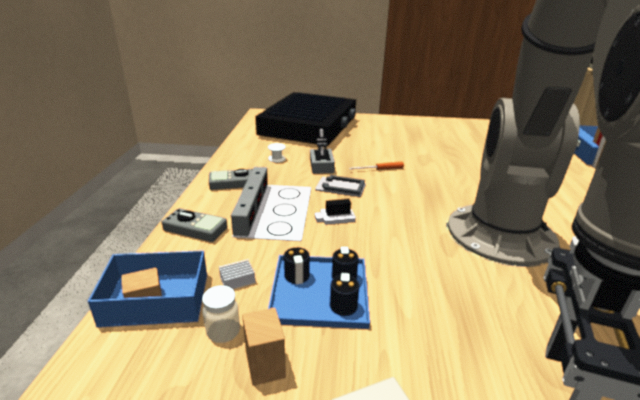

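View pics/top0.png

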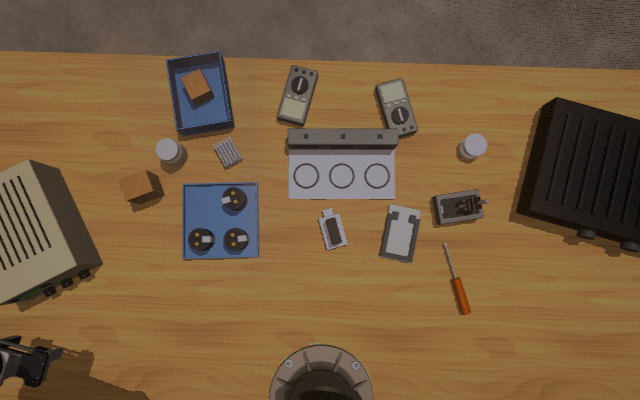

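The top view shows three caps in the tray (about 234,198; 202,239; 236,239), the reader plate (289–395, 130–198), the block at (332,230), the cradle at (401,233) and the switch at (459,207). I'll enlarge these and measure.

```bash
cat > h.py <<'E'
import numpy as np, cv2
from bench import *
def cam(n):
    d=get_image(n); return d
def ray(d,u,v):
    W=np.array(d["world_to_cam"]); R=W[:3,:3]; t=W[:3,3]
    c=-R.T@t; r=R.T@np.array([(u-d["cx"])/d["fx"],(v-d["cy"])/d["fy"],1.0]); return c,r
def onz(d,u,v,z):
    c,r=ray(d,u,v); s=(z-c[2])/r[2]; return c+s*r
def proj(d,p):
    W=np.array(d["world_to_cam"]); q=W[:3,:3]@np.array(p)+W[:3,3]
    return d["cx"]+d["fx"]*q[0]/q[2], d["cy"]+d["fy"]*q[1]/q[2]
def crop(d,x0,y0,x1,y1,k,name):
    im=d["image"][y0:y1,x0:x1,::-1]; im=cv2.resize(im,None,fx=k,fy=k,interpolation=cv2.INTER_CUBIC); cv2.imwrite("pics/"+name,im)
E
python3 - <<'E'
from h import *
d=cam("top")
crop(d,175,175,275,270,6,"t_tray.png")
crop(d,280,120,405,260,4,"t_reader.png")
crop(d,370,180,500,270,6,"t_cr.png")
s=cam("side")
crop(s,265,235,375,330,6,"s_tray.png")
crop(s,225,120,380,245,5,"s_rd.png")
E
```

```text
(no output)
```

View pics/t_tray.png

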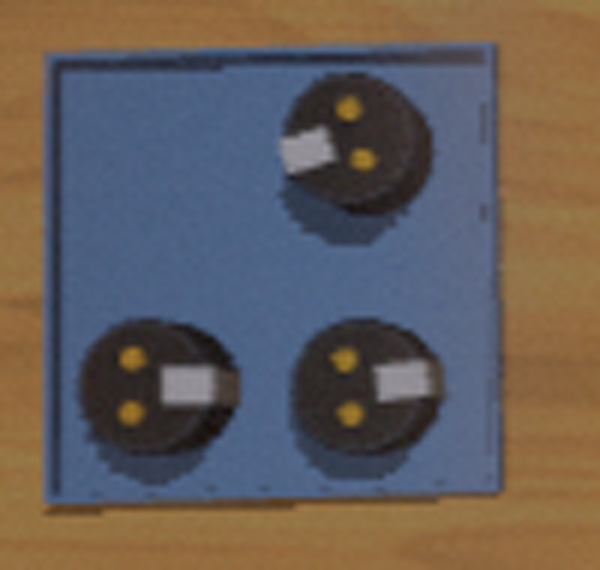

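View pics/t_reader.png

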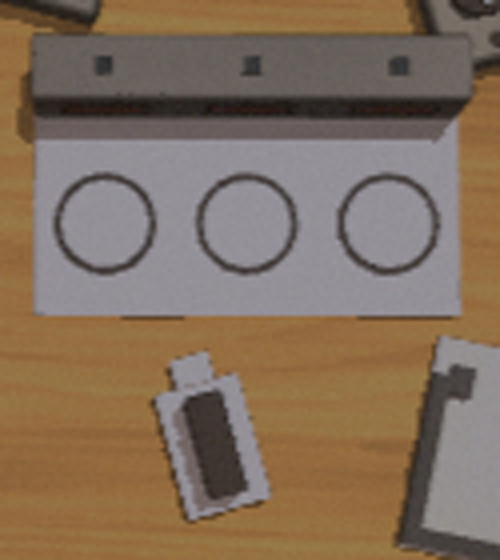

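View pics/t_cr.png

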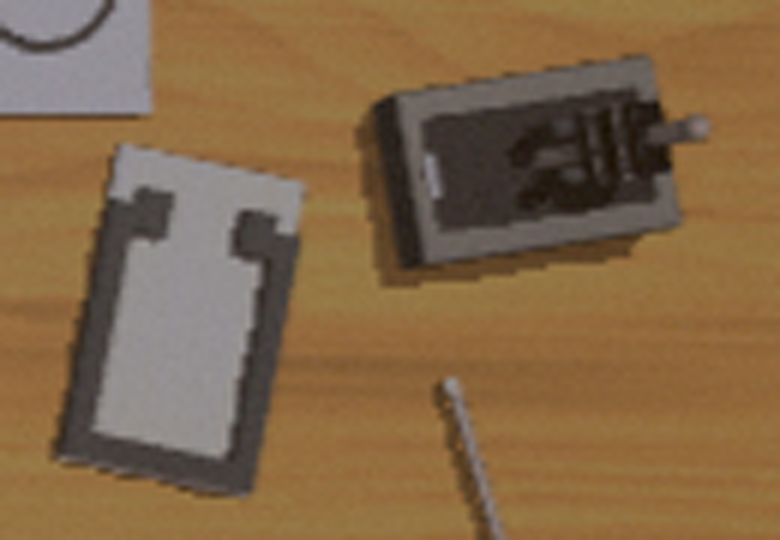

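View pics/s_tray.png

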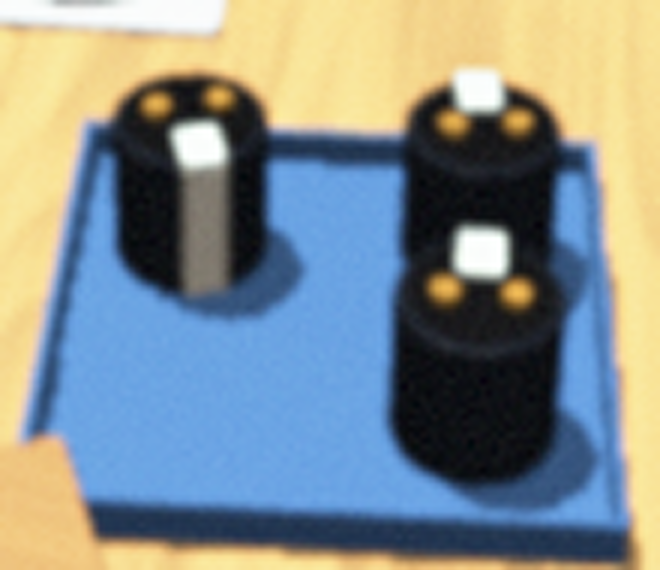

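View pics/s_rd.png

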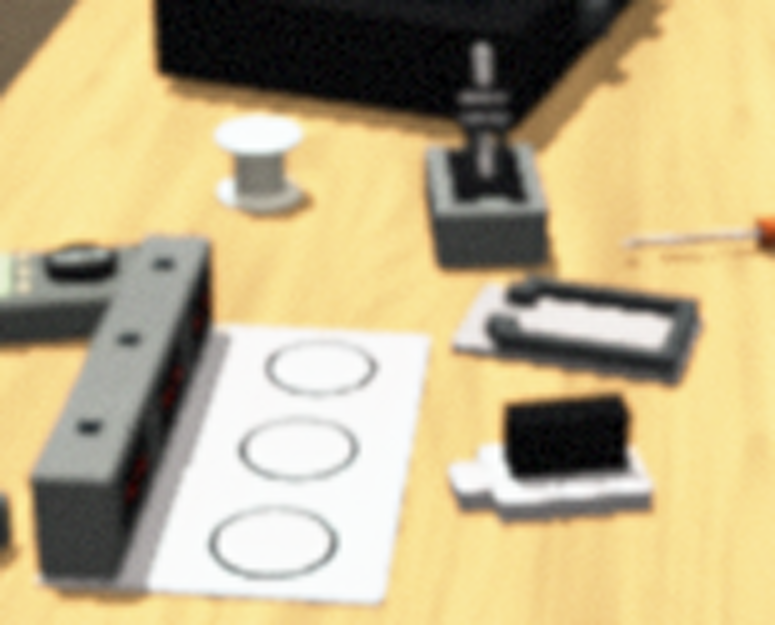

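```bash
cat > meas.py <<'E'
from h import *
def comps(mask,amin,amax=1e9):
    n,l,st,ce=cv2.connectedComponentsWithStats(mask.astype(np.uint8),connectivity=8)
    return [(i,st[i],ce[i],l==i) for i in range(1,n) if amin<=st[i][4]<=amax]
if __name__=="__main__":
    d=cam("top"); im=d["image"]; hsv=cv2.cvtColor(im,cv2.COLOR_RGB2HSV)
    print("cam pos",ray(d,0,0)[0])
    H,S,V=[hsv[:,:,i].astype(int) for i in range(3)]
    print("hsv wood",hsv[300,200],"plate",hsv[190,310],"blue",hsv[230,220],"cap",hsv[205,232],"stripe",hsv[239,206],"brass",hsv[235,197],"block",hsv[237,341],"cradle wall",hsv[240,386],"floor",hsv[235,401])
    # rings
    roi=np.zeros_like(V,bool); roi[155:197,290:394]=1
    ring=roi&(V<120)
    for i,st,ce,m in comps(ring,15):
        ys,xs=np.nonzero(m); e=cv2.fitEllipse(np.c_[xs,ys].astype(np.float32)); print("ring",st,e[0],onz(d,*e[0],0.003).round(4))
    brass=(H>15)&(H<35)&(S>130)&(V>90); roi=np.zeros_like(V,bool); roi[183:262,180:262]=1
    for i,st,ce,m in comps(brass&roi,2): print("brass",st,ce.round(2),onz(d,*ce,0.071).round(4))
    white=(S<60)&(V>120)
    for i,st,ce,m in comps(white&roi,8): print("stripe",st,ce.round(2),onz(d,*ce,0.066).round(4))
    blue=(H>100)&(H<125)&(S>90)
    cap=roi&~blue&(V<75)
    for i,st,ce,m in comps(cap,60): print("dark",st,ce.round(2))
E
python3 meas.py
```

```text
cam pos [0.3977985  0.03607796 1.32287832]
hsv wood [ 16 149 145] plate [145  10 151] blue [109 103 134] cap [20 52 44] stripe [133  12 153] brass [ 19 179 145] block [141  13 137] cradle wall [14 37 75] floor [165   3 147]
ring [293 163  26  26 163] (305.7366638183594, 175.3918914794922) [0.6025 0.0596 0.003 ]
ring [329 163  26  26 158] (341.1319274902344, 175.51393127441406) [ 0.6052 -0.0402  0.003 ]
ring [364 163  26  26 163] (376.5709533691406, 175.5601806640625) [ 0.6082 -0.1402  0.003 ]
brass [180 183   2   7  12] [180.42 186.  ] [0.553  0.3913 0.071 ]
brass [260 186   2   1   2] [260.5 186. ] [0.5596 0.1781 0.071 ]
brass [231 191   4   4  13] [232.62 192.62] [0.5396 0.2515 0.071 ]
brass [260 190   2   1   2] [260.5 190. ] [0.5489 0.1777 0.071 ]
brass [180 193   1   2   2] [180.  193.5] [0.5329 0.3912 0.071 ]
brass [180 196   2   4   5] [180.6 197.4] [0.5225 0.389  0.071 ]
brass [180 201   2   2   3] [180.33 201.67] [0.5111 0.3891 0.071 ]
brass [234 200   4   3  10] [235.2 201. ] [0.5174 0.2436 0.071 ]
brass [180 206   2  18  35] [180.51 214.54] [0.4769 0.3866 0.071 ]
brass [25
[... 391 characters left out ...]
[180 240  82  22 273] [219.4  258.52] [0.3644 0.278  0.071 ]
brass [195 242   4   4  12] [196.5 243.5] [0.4018 0.3402 0.071 ]
brass [231 242   5   4  14] [233.   243.43] [0.4049 0.2442 0.071 ]
brass [260 244   2   3   5] [260.4 245.2] [0.4025 0.1719 0.071 ]
brass [260 251   2   2   3] [260.33 251.33] [0.3864 0.1714 0.071 ]
stripe [222 197   8   7  42] [225.31 199.74] [0.5204 0.271  0.066 ]
stripe [238 235   8   7  43] [241.42 238.07] [0.4198 0.2234 0.066 ]
stripe [202 236   8   6  47] [205.57 238.55] [0.4156 0.3181 0.066 ]
dark [184 185  28  72  99] [187.83 210.83]
dark [223 187  24  24 378] [235.45 198.91]
dark [188 228  27  23 400] [200.38 239.49]
dark [224 228  25  23 358] [234.67 239.64]
```

```bash
cat > edge.py <<'E'
from h import *
def edge(d,a,b,hw=2.5,n=25,sign=None,trim=0.12):
    """a,b approx endpoints (pixels). returns refined line (point, dir) by max gradient along normal"""
    g=cv2.GaussianBlur(cv2.cvtColor(d["image"],cv2.COLOR_RGB2GRAY).astype(np.float32),(0,0),0.6)
    a=np.array(a,float);b=np.array(b,float);t=(b-a)/np.linalg.norm(b-a);nrm=np.array([-t[1],t[0]])
    s=np.arange(-hw,hw+.01,0.1); pts=[];mx=[]
    for f in np.linspace(trim,1-trim,n):
        p=a+f*(b-a); q=p+s[:,None]*nrm
        v=cv2.remap(g,q[:,0].astype(np.float32)[None],q[:,1].astype(np.float32)[None],cv2.INTER_CUBIC)[0]
        gr=np.gradient(v,0.1)
        if sign: gr=gr*sign
        else: gr=np.abs(gr)
        w=np.where(gr>0.5*gr.max(),gr,0); i=gr.argmax()
        lo=i
        while lo>0 and w[lo-1]>0: lo-=1
        hi=i
        while hi<len(w)-1 and w[hi+1]>0: hi+=1
        k=slice(lo,hi+1); pts.append(p+nrm*(w[k]*s[k]).sum()/w[k].sum()); mx.append(gr.max())
    pts=np.array(pts,np.float32)
    l=cv2.fitLine(pts,cv2.DIST_HUBER,0,0.01,0.01).ravel()
    res=np.abs((pts-l[2:])@np.array([-l[1],l[0]])); 
    return l,float(np.median(res)),float(np.mean(mx))
def inter(l1,l2):
    A=np.array([l1[:2],-l2[:2]]).T; s=np.linalg.solve(A,l2[2:]-l1[2:]); return l1[2:]+s[0]*l1[:2]
def cr(x,y,x0=370,y0=180,k=6): return ((x+.5)/k-.5+x0,(y+.5)/k-.5+y0)
E
python3 - <<'E'
from edge import *
d=cam("top")
def rep(nm,a,b,z,sign=None,k=cr,hw=2.0):
    l,r,m=edge(d,k(*a),k(*b),hw=hw,sign=sign)
    # world line: project two points
    A=np.array(k(*a));B=np.array(k(*b)); 
    P=[onz(d,*(l[2:]+l[:2]*np.dot(q-l[2:],l[:2])),z)[:2] for q in (A,B)]
    t=(P[1]-P[0])/np.linalg.norm(P[1]-P[0]); 
    print(nm,"res %.2f g %.0f"%(r,m),"P0",P[0].round(4),"P1",P[1].round(4),"ang %.3f"%np.arctan2(t[1],t[0]))
    return P,t
R={}
R['rout']=rep("right outer z.02",(247,494),(300,240),.02)
R['lout']=rep("left outer z0",(58,457),(108,200),.0)
R['back']=rep("back outer z0",(58,457),(247,494),.0)
R['pr']=rep("front plate z.008",(118,147),(304,185),.008)
R['fl']=rep("floor left z.02",(94,420),(125,250),.02)
R['fr']=rep("floor right z.008",(230,450),(260,275),.008)
R['fb']=rep("floor back z.008",(95,435),(226,458),.008)
R['platR']=rep("plateR z.008",(304,187),(298,232),.008)
R['platL']=rep("plateL z.008",(118,150),(108,198),.008)
k2=lambda x,y: cr(x,y,280,120,4)
print('block')
rep("rib left z.056",(183,405),(212,500),.056,k=k2)
rep("rib right",(217,395),(245,490),.056,k=k2)
rep("rib top",(183,402),(217,390),.056,k=k2)
rep("rib bottom",(212,501),(245,491),.056,k=k2)
rep("base left",(155,402),(188,520),.016,k=k2)
rep("base right",(238,375),(269,493),.016,k=k2)
rep("base bottom",(188,521),(269,495),.0,k=k2)
rep("tongue top",(168,362),(206,352),.016,k=k2)
rep("tongue l",(170,368),(176,390),.016,k=k2)
rep("tongue r",(207,355),(214,378),.016,k=k2)
E
```

```text
right outer z.02 res 0.13 g 28 P0 [ 0.3691 -0.2379] P1 [ 0.4863 -0.2591] ang -0.179
left outer z0 res 0.09 g 37 P0 [ 0.3839 -0.1489] P1 [ 0.5042 -0.1701] ang -0.175
back outer z0 res 0.17 g 30 P0 [ 0.3812 -0.1515] P1 [ 0.3643 -0.2389] ang -1.762
front plate z.008 res 0.19 g 25 P0 [ 0.5291 -0.1766] P1 [ 0.5142 -0.2636] ang -1.741
floor left z.02 res 0.09 g 46 P0 [ 0.4009 -0.1657] P1 [ 0.4791 -0.1795] ang -0.175
floor right z.008 res 0.11 g 53 P0 [ 0.3893 -0.2289] P1 [ 0.4704 -0.2427] ang -0.169
floor back z.008 res 0.11 g 50 P0 [ 0.3953 -0.168 ] P1 [ 0.3847 -0.2282] ang -1.745
plateR z.008 res 0.12 g 16 P0 [ 0.512 -0.262] P1 [ 0.4908 -0.2602] ang 3.060
plateL z.008 res 0.08 g 37 P0 [ 0.5264 -0.177 ] P1 [ 0.5038 -0.1734] ang 2.983
block
rib left z.056 res 0.07 g 35 P0 [0.4724 0.003 ] P1 [ 0.4089 -0.0161] ang -2.850
rib right res 0.13 g 53 P0 [ 0.4811 -0.0239] P1 [ 0.4177 -0.0427] ang -2.855
rib top res 0.10 g 59 P0 [0.4776 0.003 ] P1 [ 0.4841 -0.0203] ang -1.298
rib bottom res 0.15 g 40 P0 [ 0.4092 -0.019 ] P1 [ 0.4164 -0.0409] ang -1.256
base left res 0.11 g 41 P0 [0.4769 0.0193] P1 [ 0.3963 -0.0054] ang -2.845
base right res 0.20 g 20 P0 [ 0.4966 -0.0351] P1 [ 0.4164 -0.0605] ang -2.835
base bottom res 0.13 g 38 P0 [ 0.396  -0.0049] P1 [ 0.4141 -0.0614] ang -1.261
tongue top res 0.19 g 23 P0 [0.504  0.0121] P1 [ 0.5131 -0.0136] ang -1.233
tongue l res 0.09 g 41 P0 [0.5006 0.0102] P1 [0.4858 0.0049] ang -2.798
tongue r res 0.17 g 21 P0 [ 0.5101 -0.0141] P1 [ 0.4943 -0.0195] ang -2.815
```

```bash
python3 - <<'E'
from edge import *
d=cam("top")
c=np.array([np.cos(.174),-np.sin(.174)]);n=np.array([np.sin(.174),np.cos(.174)])
def rep(nm,a,b,z,k=cr,hw=1.5,trim=.12):
    l,r,m=edge(d,k(*a),k(*b),hw=hw,trim=trim)
    P=[onz(d,*(l[2:]+l[:2]*np.dot(np.array(k(*q))-l[2:],l[:2])),z)[:2] for q in (a,b)]
    print(nm,"res %.2f g %.0f"%(r,m),"long",[round(float(p@c),4) for p in P],"lat",[round(float(p@n),4) for p in P])
rep("stubL bottom",(132,239),(165,243),.02)
rep("stubR bottom",(237,256),(262,262),.02)
rep("stubL bottom z8",(132,239),(165,243),.008)
rep("stubL top",(112,200),(168,192),.02)
rep("stubL top",(137,192),(170,196),.02)
rep("stubR top",(240,212),(275,216),.02)
rep("stubL in",(168,195),(165,238),.02)
rep("stubR in",(240,213),(233,254),.008)
crop(d,380,200,425,265,12,"cr2.png")
s=cam("side"); crop(s,310,165,375,230,10,"cr2s.png")
E
```

```text
stubL bottom res 0.05 g 49 long [0.509, 0.511] lat [-0.0949, -0.11]
stubR bottom res 0.10 g 54 long [0.5097, 0.5088] lat [-0.1437, -0.1554]
stubL bottom z8 res 0.05 g 49 long [0.5101, 0.5121] lat [-0.0967, -0.112]
stubL top res 0.54 g 44 long [0.5241, 0.5356] lat [-0.0827, -0.106]
stubL top res 0.07 g 48 long [0.5332, 0.5331] lat [-0.0932, -0.1084]
stubR top res 0.13 g 50 long [0.533, 0.5334] lat [-0.1414, -0.1575]
stubL in res 0.09 g 45 long [0.5318, 0.5121] lat [-0.1103, -0.1098]
stubR in res 0.04 g 53 long [0.5317, 0.5123] lat [-0.1421, -0.1419]
```

View pics/cr2.png

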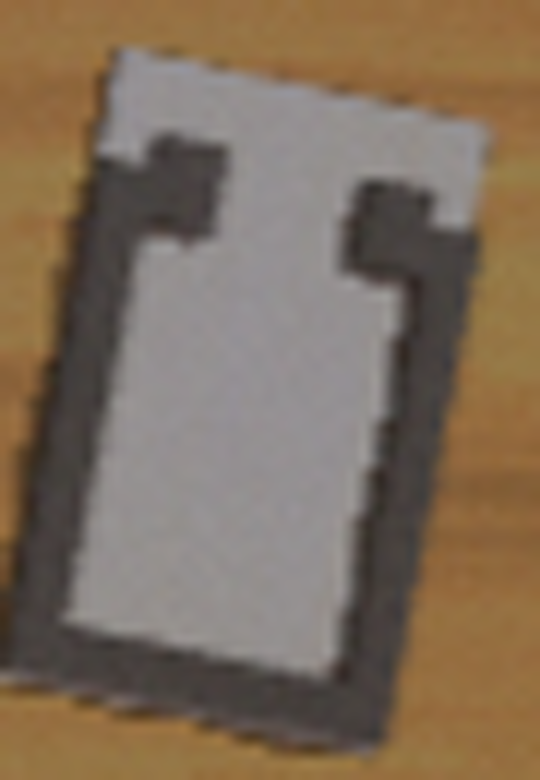

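View pics/cr2s.png

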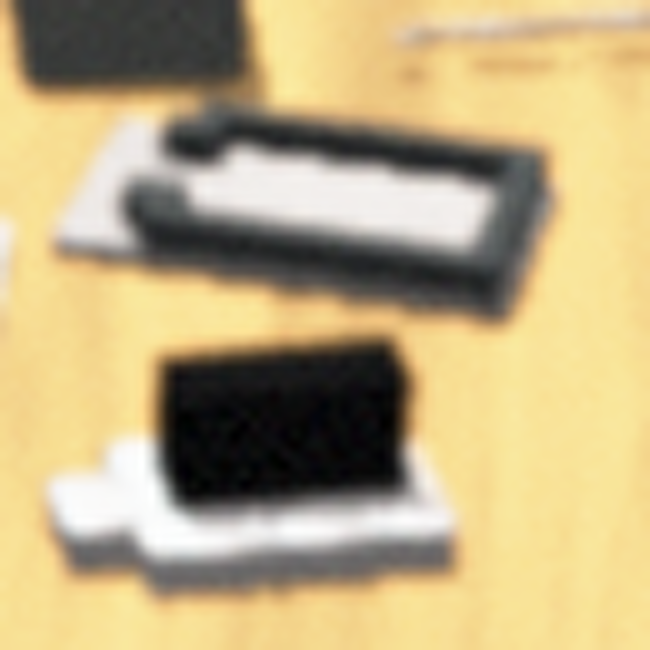

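Emit:
jog_arm --turn '[[0, 0, 0.053], [0, 0, 0.053], [0, 0, 0.053], [0, 0, 0.053], [0, 0, 0.053], [0, 0, 0.053], [0, 0, 0.053], [0, 0, 0.053], [0, 0, 0.053], [0, 0, 0.054]]' --dp '[[0.03, -0.035, 0], [0.03, -0.035, 0], [0.03, -0.035, 0], [0.03, -0.035, 0], [0.03, -0.035, 0], [0.03, -0.035, 0], [0.03, -0.035, 0], [0.03, -0.035, 0], [0.03, -0.035, 0], [0.03, -0.035, 0]]' --gripper '[1, 1, 1, 1, 1, 1, 1, 1, 1, 1]' --squeeze 25

```text
clock: 1.4
tool_pos: [0.4606, 0.3042, 0.3029]
tool_rot: [[-0.29, 0.957, 0.0], [0.957, 0.29, 0.0], [0.0, 0.0, -1.0]]
ft_force: [0.8, -0.2, 0.1]
finger_gap: 0.0941
```

Emit:
jog_arm --turn '[[0, 0, 0], [0, 0, 0], [0, 0, 0], [0, 0, 0], [0, 0, 0], [0, 0, 0], [0, 0, 0], [0, 0, 0], [0, 0, 0], [0, 0, 0]]' --dp '[[0, -0.04, -0.005], [0, -0.04, -0.01], [0, -0.04, -0.015], [0, -0.04, -0.015], [0, -0.04, -0.015], [0, -0.04, -0.015], [-0.006, -0.04, -0.015], [-0.007, -0.0445, -0.013], [0, 0, 0], [0, 0, 0]]' --gripper '[1, 1, 1, 1, 1, 1, 1, 1, 1, 1]'

```text
clock: 2.4
tool_pos: [0.4465, -0.0195, 0.1996]
tool_rot: [[-0.286, 0.958, -0.0], [0.958, 0.286, -0.0], [-0.0, -0.0, -1.0]]
ft_force: [-0.4, 0.3, 0.4]
finger_gap: 0.0942
```

Emit:
jog_arm --turn '[[0, 0, 0], [0, 0, 0], [0, 0, 0], [0, 0, 0], [0, 0, 0], [0, 0, 0], [0, 0, 0], [0, 0, 0], [0, 0, 0], [0, 0, 0]]' --dp '[[0.001, -0.001, -0.03], [0, 0, -0.03], [0, 0, -0.02], [0, 0, 0], [0, 0, 0], [0, 0, 0], [0, 0, 0], [0, 0, 0], [0, 0, 0], [0, 0, 0]]' --gripper '[1, 1, 1, 1, -1, -1, -1, -1, -1, -1]'

```text
clock: 3.4
tool_pos: [0.4478, -0.0197, 0.1199]
tool_rot: [[-0.288, 0.958, 0.0], [0.958, 0.288, 0.0], [-0.0, 0.0, -1.0]]
ft_force: [-0.2, -0.4, -0.5]
finger_gap: 0.0496
```

Emit:
jog_arm --turn '[[0, 0, 0], [0, 0, 0], [0, 0, 0], [0, 0, 0]]' --dp '[[0, 0, 0], [0, 0, 0.015], [0, 0, 0.03], [0, 0, 0.01]]' --gripper '[-1, -1, -1, -1]'

```text
clock: 3.8
tool_pos: [0.4483, -0.0198, 0.1765]
tool_rot: [[-0.288, 0.958, 0.002], [0.958, 0.288, 0.0], [-0.0, 0.002, -1.0]]
ft_force: [0.4, -0.2, -0.5]
finger_gap: 0.0172
```

The fingers hadn't finished closing before the lift, so the block wasn't gripped. I'll look before retrying.

```bash
python3 - <<'E'
from h import *
print(get_obs()["finger_gap"],get_obs()["ft_force"])
d=cam("top");s=cam("side")
a=cv2.resize(d["image"][180:270,290:430,::-1],None,fx=5,fy=5,interpolation=cv2.INTER_CUBIC)
cv2.imwrite("pics/a1.png",a)
crop(s,290,100,390,240,4,"a1s.png")
E
```

```text
0.017242387577230445 [ 0.38255166 -0.20521474 -0.48636519]
```

View pics/a1s.png

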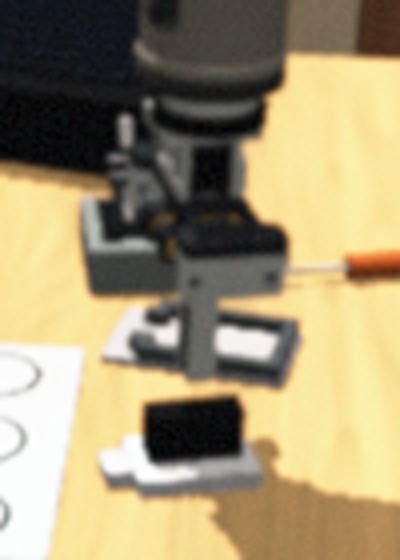

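View pics/a1.png

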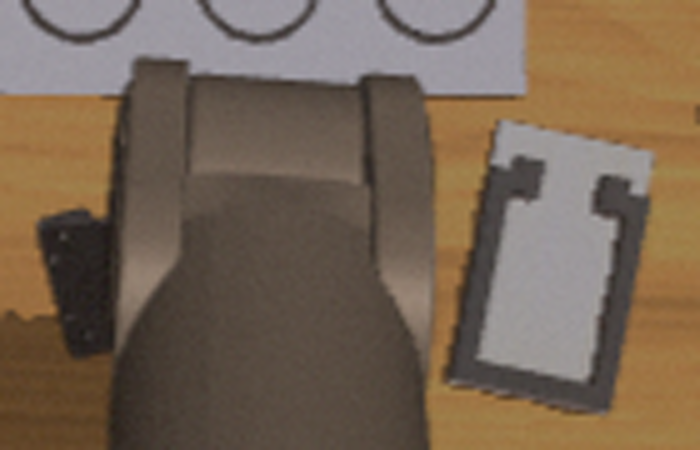

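The side view shows the block still on the bench, with the rib at about 326–351, 199–215 as before. Opening again, then regrasping with enough time to close.

Emit:
jog_arm --turn '[[0, 0, 0], [0, 0, 0], [0, 0, 0], [0, 0, 0], [0, 0, 0], [0, 0, 0], [0, 0, 0], [0, 0, 0], [0, 0, 0], [0, 0, 0]]' --dp '[[0, 0, 0], [0, 0, 0], [0, 0, 0], [0, 0, 0], [0, 0, 0], [0, 0, 0], [0, 0, -0.01], [0, 0, -0.02], [0, 0, -0.02], [0, 0, -0.005]]' --gripper '[0.4, 0.4, 0.4, 0.4, 0.4, 0.4, 0.4, 0.4, 0.4, 0.4]'

```text
clock: 4.9
tool_pos: [0.4467, -0.0198, 0.1177]
tool_rot: [[-0.288, 0.958, -0.003], [0.958, 0.288, -0.001], [0.0, -0.003, -1.0]]
ft_force: [0.5, -0.9, 0.9]
finger_gap: 0.0656
```

Emit:
jog_arm --turn '[[0, 0, 0], [0, 0, 0], [0, 0, 0], [0, 0, 0], [0, 0, 0], [0, 0, 0], [0, 0, 0], [0, 0, 0], [0, 0, 0], [0, 0, 0]]' --dp '[[0, 0, 0], [0, 0, 0], [0, 0, 0], [0, 0, 0], [0, 0, 0], [0, 0, 0], [0, 0, 0], [0, 0, 0], [0, 0, 0], [0, 0, 0]]' --gripper '[-1, -1, -1, -1, -1, -1, -1, -1, -1, -1]'

```text
clock: 5.9
tool_pos: [0.4479, -0.0197, 0.12]
tool_rot: [[-0.288, 0.958, 0.001], [0.958, 0.288, 0.0], [-0.0, 0.001, -1.0]]
ft_force: [-1.7, -0.3, 7.9]
finger_gap: 0.0257
```

Emit:
jog_arm --turn '[[0, 0, 0], [0, 0, 0], [0, 0, 0], [0, 0, -0.078], [0, 0, -0.078], [0, 0, -0.078], [0, 0, -0.078], [0, 0, -0.078], [0, 0, -0.076], [0, 0, 0]]' --dp '[[0, 0, 0.01], [0, 0, 0.02], [0, 0, 0.03], [-0.001, -0.03, 0], [-0.002, -0.032, 0], [-0.002, -0.032, 0], [-0.002, -0.032, 0], [-0.002, -0.031, 0], [-0.002, -0.028, 0], [0, 0, 0]]' --gripper '[-1, -1, -1, -1, -1, -1, -1, -1, -1, -1]'

```text
clock: 6.9
tool_pos: [0.4359, -0.2079, 0.1803]
tool_rot: [[0.18, 0.984, 0.0], [0.984, -0.18, -0.001], [-0.001, 0.0, -1.0]]
ft_force: [0.7, 1.0, -3.7]
finger_gap: 0.0262
```

Emit:
jog_arm --turn '[[0, 0, 0], [0, 0, 0]]' --dp '[[0, 0, 0], [0, 0, 0]]' --gripper '[-1, -1]'

```text
clock: 7.1
tool_pos: [0.4367, -0.2038, 0.1798]
tool_rot: [[0.171, 0.985, -0.0], [0.985, -0.171, 0.0], [0.0, -0.0, -1.0]]
ft_force: [0.6, 0.6, -4.0]
finger_gap: 0.0259
```

```bash
python3 - <<'E'
from h import *
d=cam("top");s=cam("side")
crop(d,360,180,470,270,6,"a2.png"); crop(s,300,110,390,220,5,"a2s.png")
E
```

```text
(no output)
```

View pics/a2s.png

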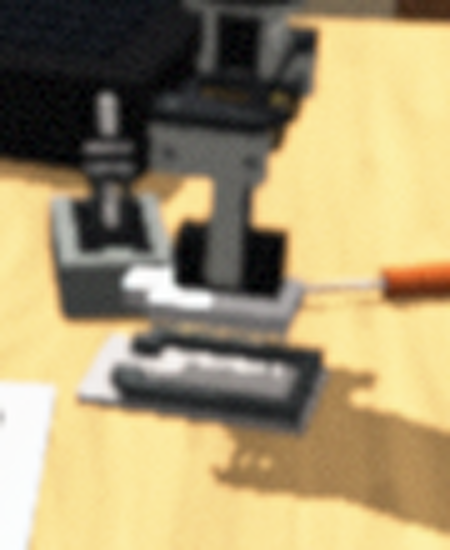

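View pics/a2.png

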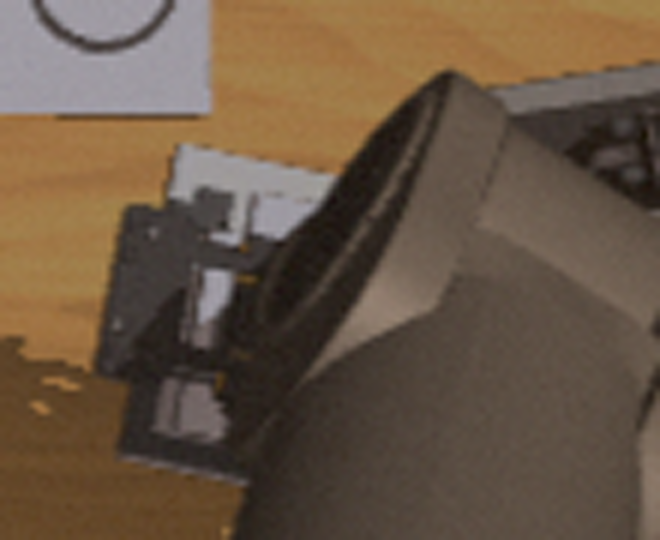

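Emit:
jog_arm --turn '[[0, 0, 0], [0, 0, 0], [0, 0, 0], [0, 0, 0], [0, 0, 0], [0, 0, 0]]' --dp '[[0, -0.0008, -0.01], [0, 0, -0.015], [0, 0, -0.01], [0, 0, -0.004], [0, 0, -0.004], [0, 0, 0]]' --gripper '[-1, -1, -1, -1, -1, -1]'

```text
clock: 7.8
tool_pos: [0.4366, -0.2055, 0.1364]
tool_rot: [[0.173, 0.985, -0.001], [0.985, -0.173, -0.0], [-0.0, -0.001, -1.0]]
ft_force: [0.9, 0.2, -2.9]
finger_gap: 0.0261
```

Emit:
jog_arm --turn '[[0, 0, 0], [0, 0, 0], [0, 0, 0], [0, 0, 0], [0, 0, 0]]' --dp '[[0, 0, -0.003], [0, 0, -0.003], [0, 0, -0.0025], [0, 0, 0], [0, 0, 0]]' --gripper '[-1, -1, -1, -1, -1]'

```text
clock: 8.3
tool_pos: [0.4367, -0.2055, 0.1281]
tool_rot: [[0.173, 0.985, -0.0], [0.985, -0.173, -0.0], [-0.0, -0.0, -1.0]]
ft_force: [-0.7, -0.0, -2.8]
finger_gap: 0.0257
```

Emit:
jog_arm --turn '[[0, 0, 0], [0, 0, 0], [0, 0, 0], [0, 0, 0], [0, 0, 0], [0, 0, 0], [0, 0, 0], [0, 0, 0], [0, 0, 0], [0, 0, 0]]' --dp '[[0, 0, -0.001], [0, 0, 0], [0, 0, 0], [0, 0, 0], [0, 0, 0], [0, 0, 0], [0, 0, 0.01], [0, 0, 0.03], [0, 0, 0.04], [0, 0, 0.04]]' --gripper '[-1, -1, 0.1, 0.1, 0.1, 0.1, 0.1, 0.1, 0.1, 0.1]'

```text
clock: 9.3
tool_pos: [0.4361, -0.2058, 0.2489]
tool_rot: [[0.174, 0.985, -0.001], [0.985, -0.174, -0.0], [-0.001, -0.001, -1.0]]
ft_force: [-0.0, 1.4, 0.6]
finger_gap: 0.0517
```

Emit:
jog_arm --turn '[[0, 0, -0.04], [0, 0, -0.04], [0, 0, -0.04], [0, 0, -0.04], [0, 0, -0.05], [0, 0, -0.05], [0, 0, -0.05], [0, 0, -0.05], [0, 0, -0.05], [0, 0, -0.046]]' --dp '[[0.009, 0.04, 0], [0.009, 0.046, 0], [0.009, 0.047, 0], [0.009, 0.047, 0], [0.009, 0.047, 0], [0.009, 0.047, 0], [0.009, 0.047, 0], [0.009, 0.047, 0], [0.009, 0.047, 0], [0.009, 0.043, 0]]' --gripper '[1, 1, 1, 1, 1, 1, 1, 1, 1, 1]'

```text
clock: 10.3
tool_pos: [0.5266, 0.2548, 0.248]
tool_rot: [[0.59, 0.807, 0.0], [0.807, -0.59, 0.0], [0.0, 0.0, -1.0]]
ft_force: [0.2, -0.3, 0.1]
finger_gap: 0.0937
```

```bash
python3 - <<'E'
from h import *
d=cam("top");s=cam("side")
print(get_obs()["tool_pos"])
crop(d,375,190,430,265,8,"a3.png"); crop(s,300,130,390,220,6,"a3s.png")
E
```

```text
[0.52642901 0.25881299 0.24738402]
```

View pics/a3s.png

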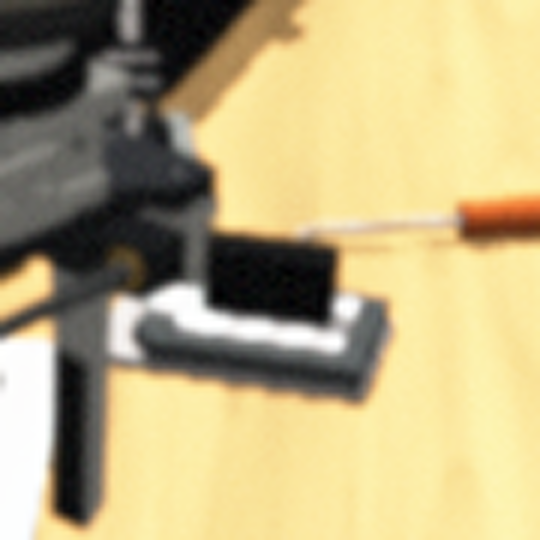

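View pics/a3.png

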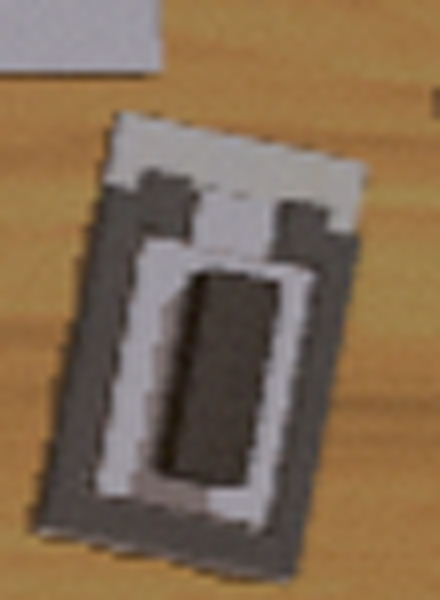

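Block is seated: the tongue lies between the stubs and the base is flush within the walls. Next is cap A.

Emit:
jog_arm --turn '[[0, 0, 0], [0, 0, 0], [0, 0, 0], [0, 0, 0]]' --dp '[[0, 0, 0], [0, 0, -0.02], [0, 0, -0.03], [0, 0, 0]]' --gripper '[1, 1, 1, 1]'

```text
clock: 10.8
tool_pos: [0.5253, 0.2504, 0.195]
tool_rot: [[0.59, 0.807, -0.004], [0.807, -0.59, -0.003], [-0.005, -0.001, -1.0]]
ft_force: [0.1, -0.4, -0.2]
finger_gap: 0.094
```

Emit:
jog_arm --turn '[[0, 0, 0], [0, 0, 0], [0, 0, 0], [0, 0, 0], [0, 0, 0]]' --dp '[[0, 0, -0.02], [0, 0, -0.03], [0, 0, -0.025], [0, 0, 0], [0, 0, 0]]' --gripper '[1, 1, 1, 1, 1]'

```text
clock: 11.3
tool_pos: [0.5272, 0.2519, 0.1236]
tool_rot: [[0.59, 0.808, 0.0], [0.808, -0.59, -0.0], [0.0, 0.0, -1.0]]
ft_force: [0.3, -0.1, -0.2]
finger_gap: 0.0945
```

Emit:
jog_arm --turn '[[0, 0, 0], [0, 0, 0], [0, 0, 0], [0, 0, 0], [0, 0, 0], [0, 0, 0], [0, 0, 0], [0, 0, 0]]' --dp '[[0, 0, 0], [0, 0, 0], [0, 0, 0], [0, 0, 0], [0, 0, 0], [0, 0, 0], [0, 0, 0], [0, 0, 0]]' --gripper '[-1, -1, -1, -1, -1, -1, -1, -1]'

```text
clock: 12.1
tool_pos: [0.5267, 0.2526, 0.1225]
tool_rot: [[0.589, 0.808, 0.0], [0.808, -0.589, 0.0], [0.0, -0.0, -1.0]]
ft_force: [-2.0, -0.1, 6.7]
finger_gap: 0.0596
```

Emit:
jog_arm --turn '[[0, 0, 0], [0, 0, 0], [0, 0, -0.14], [0, 0, -0.145], [0, 0, -0.145], [0, 0, -0.145], [0, 0, -0.145], [0, 0, -0.145], [0, 0, -0.145], [0, 0, -0.145]]' --dp '[[0, 0, 0.03], [0, 0, 0.05], [0.01, -0.03, 0], [0.01, -0.03, 0], [0.01, -0.03, 0], [0.01, -0.03, 0], [0.01, -0.03, 0], [0.01, -0.03, 0], [0.01, -0.03, 0], [0.01, -0.03, 0]]' --gripper '[-1, -1, -1, -1, -1, -1, -1, -1, -1, -1]'

```text
clock: 13.1
tool_pos: [0.6068, 0.0114, 0.2021]
tool_rot: [[0.976, -0.218, -0.0], [-0.218, -0.976, 0.0], [-0.0, -0.0, -1.0]]
ft_force: [0.2, 0.9, -1.3]
finger_gap: 0.0597
```

Emit:
jog_arm --turn '[[0, 0, -0.145], [0, 0, -0.145], [0, 0, -0.145], [0, 0, -0.145], [0, 0, -0.145], [0, 0, 0], [0, 0, 0]]' --dp '[[0.0015, -0.03, 0], [0, -0.03, 0], [0, -0.03, 0], [0, -0.03, 0], [0, -0.033, 0], [0, 0, 0], [0, 0, 0]]' --gripper '[-1, -1, -1, -1, -1, -1, -1]'

```text
clock: 13.8
tool_pos: [0.6079, -0.141, 0.2018]
tool_rot: [[0.59, -0.807, -0.001], [-0.807, -0.59, -0.0], [-0.0, 0.001, -1.0]]
ft_force: [-0.8, 0.7, -2.0]
finger_gap: 0.0598
```

Emit:
jog_arm --turn '[[0, 0, 0], [0, 0, 0], [0, 0, 0], [0, 0, 0], [0, 0, 0], [0, 0, 0]]' --dp '[[0, 0, -0.03], [0, 0, -0.03], [0, 0, -0.015], [0, 0, -0.003], [0, 0.0005, -0.0015], [0, 0, 0]]' --gripper '[-1, -1, -1, -1, -1, -1]'

```text
clock: 14.4
tool_pos: [0.6087, -0.1399, 0.1236]
tool_rot: [[0.591, -0.807, 0.001], [-0.807, -0.591, -0.0], [0.001, -0.001, -1.0]]
ft_force: [-0.1, -0.2, -0.6]
finger_gap: 0.0597
```

Emit:
jog_arm --turn '[[0, 0, 0], [0, 0, 0], [0, 0, 0], [0, 0, 0], [0, 0, 0], [0, 0, 0], [0, 0, 0], [0, 0, 0], [0, 0, 0]]' --dp '[[0, 0, -0.001], [0, 0, 0], [0, 0, 0], [0, 0, 0], [0, 0, 0], [0, 0, 0.005], [0, 0, 0.025], [0, 0, 0.04], [0, 0, 0.04]]' --gripper '[-1, -1, 0.6, 0.6, 0.6, 0.6, 0.6, 0.6, 0.6]'

```text
clock: 15.3
tool_pos: [0.6078, -0.1402, 0.233]
tool_rot: [[0.59, -0.807, -0.001], [-0.807, -0.59, -0.0], [-0.0, 0.001, -1.0]]
ft_force: [0.7, 0.7, 0.6]
finger_gap: 0.075
```

Emit:
jog_arm --turn '[[0, 0, 0.02], [0, 0, 0.02], [0, 0, 0.02], [0, 0, 0.02], [0, 0, 0.02], [0, 0, 0.02], [0, 0, 0.02], [0, 0, 0.02], [0, 0, 0.02], [0, 0, 0.03]]' --dp '[[-0.014, 0.036, 0], [-0.018, 0.04, 0], [-0.02, 0.04, 0], [-0.02, 0.04, 0], [-0.02, 0.04, 0], [-0.02, 0.04, 0], [-0.02, 0.04, 0], [-0.02, 0.04, 0], [-0.02, 0.04, 0], [-0.0186, 0.0255, 0]]' --gripper '[1, 1, 1, 1, 1, 1, 1, 1, 1, 1]'

```text
clock: 16.3
tool_pos: [0.4164, 0.2442, 0.232]
tool_rot: [[0.748, -0.664, 0.0], [-0.664, -0.748, 0.001], [-0.0, -0.001, -1.0]]
ft_force: [0.5, -0.4, -0.4]
finger_gap: 0.0941
```

```bash
python3 - <<'E'
from h import *
d=cam("top");s=cam("side")
print(get_obs()["tool_pos"])
cv2.imwrite("pics/a4.png",d["image"][:,:,::-1]); cv2.imwrite("pics/a4s.png",s["image"][:,:,::-1])
E
```

```text
[0.41534184 0.24505035 0.23170436]
```

View pics/a4.png

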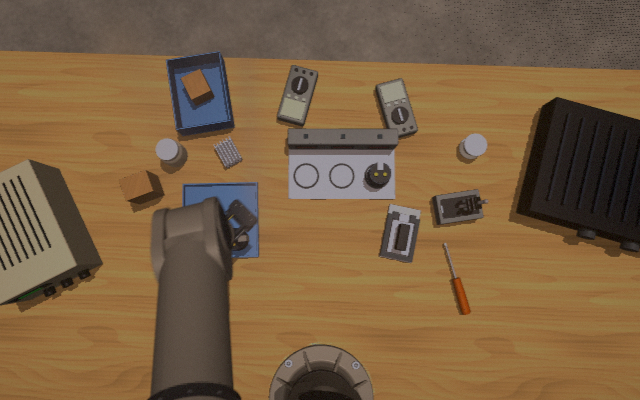

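View pics/a4s.png

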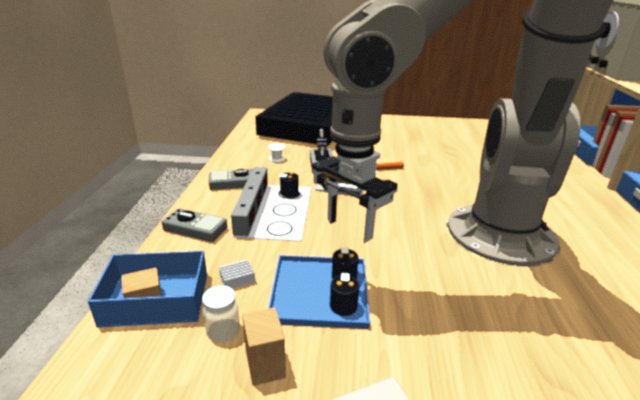

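Cap A stands on ring 3 at about (377,175), and the other two are unmoved in the tray. Continuing with cap C.

Emit:
jog_arm --turn '[[0, 0, 0], [0, 0, 0], [0, 0, 0], [0, 0, 0], [0, 0, 0], [0, 0, 0], [0, 0, 0]]' --dp '[[0, 0, 0], [0, 0, -0.02], [0, 0, -0.03], [0, 0, -0.03], [0, 0, -0.03], [0, 0, 0], [0, 0, 0]]' --gripper '[1, 1, 1, 1, 1, 1, 1]'

```text
clock: 17.1
tool_pos: [0.4184, 0.2402, 0.1223]
tool_rot: [[0.744, -0.668, -0.0], [-0.668, -0.744, -0.001], [0.0, 0.001, -1.0]]
ft_force: [0.9, -0.4, 0.8]
finger_gap: 0.0943
```

Close to the target (0.4172, 0.2411). Closing on it.

Emit:
jog_arm --turn '[[0, 0, 0], [0, 0, 0], [0, 0, 0], [0, 0, 0], [0, 0, 0], [0, 0, 0], [0, 0, 0], [0, 0, 0]]' --dp '[[-0.0005, 0.0005, 0], [0, 0, 0], [0, 0, 0], [0, 0, 0], [0, 0, 0], [0, 0, 0], [0, 0, 0], [0, 0, 0]]' --gripper '[-1, -1, -1, -1, -1, -1, -1, -1]'

```text
clock: 17.9
tool_pos: [0.4172, 0.2422, 0.122]
tool_rot: [[0.746, -0.666, 0.0], [-0.666, -0.746, 0.001], [-0.0, -0.001, -1.0]]
ft_force: [-1.7, 0.3, 9.0]
finger_gap: 0.0599
```

Emit:
jog_arm --turn '[[0, 0, 0], [0, 0, 0], [0, 0, 0.146], [0, 0, 0.146], [0, 0, 0.146], [0, 0, 0.146], [0, 0, 0.146], [0, 0, 0.146], [0, 0, 0.146], [0, 0, 0.146]]' --dp '[[0, 0, 0.03], [0, 0, 0.05], [0.019, -0.028, 0], [0.019, -0.028, 0], [0.019, -0.028, 0], [0.019, -0.028, 0], [0.019, -0.028, 0], [0.019, -0.028, 0], [0.019, -0.028, 0], [0.019, -0.028, 0]]' --gripper '[-1, -1, -1, -1, -1, -1, -1, -1, -1, -1]'

```text
clock: 18.9
tool_pos: [0.5694, 0.0168, 0.2014]
tool_rot: [[0.903, 0.43, -0.001], [0.43, -0.903, -0.0], [-0.001, -0.0, -1.0]]
ft_force: [0.3, -0.1, -2.9]
finger_gap: 0.0599
```

Emit:
jog_arm --turn '[[0, 0, 0.146], [0, 0, 0.146], [0, 0, 0], [0, 0, 0], [0, 0, 0]]' --dp '[[0.018, -0.029, 0], [0.018, -0.029, 0], [0, 0, 0], [0, 0, -0.02], [0, 0, -0.02]]' --gripper '[-1, -1, -1, -1, -1]'

```text
clock: 19.4
tool_pos: [0.605, -0.0401, 0.1612]
tool_rot: [[0.745, 0.667, 0.0], [0.667, -0.745, 0.0], [0.0, -0.0, -1.0]]
ft_force: [0.3, 0.6, -2.8]
finger_gap: 0.0597
```

Emit:
jog_arm --turn '[[0, 0, 0], [0, 0, 0], [0, 0, 0], [0, 0, 0]]' --dp '[[0, 0, -0.02], [0, 0, -0.015], [0, 0, -0.005], [0, 0, 0]]' --gripper '[-1, -1, -1, -1]'

```text
clock: 19.8
tool_pos: [0.6048, -0.04, 0.1214]
tool_rot: [[0.745, 0.667, -0.001], [0.667, -0.745, -0.0], [-0.001, -0.001, -1.0]]
ft_force: [0.2, -0.0, -3.3]
finger_gap: 0.0596
```

Emit:
jog_arm --turn '[[0, 0, 0], [0, 0, 0], [0, 0, 0], [0, 0, 0], [0, 0, 0], [0, 0, 0], [0, 0, 0], [0, 0, 0], [0, 0, 0]]' --dp '[[0, 0, 0], [0, 0, 0], [0, 0, 0], [0, 0, 0], [0, 0, 0], [0, 0, 0.005], [0, 0, 0.025], [0, 0, 0.04], [0, 0, 0.04]]' --gripper '[-1, -1, 0.6, 0.6, 0.6, 0.6, 0.6, 0.6, 0.6]'

```text
clock: 20.7
tool_pos: [0.6047, -0.0402, 0.233]
tool_rot: [[0.745, 0.667, -0.001], [0.667, -0.745, -0.0], [-0.001, -0.0, -1.0]]
ft_force: [-0.0, -0.0, 0.3]
finger_gap: 0.075
```

Emit:
jog_arm --turn '[[0, 0, -0.148], [0, 0, -0.148], [0, 0, -0.148], [0, 0, -0.148], [0, 0, -0.148], [0, 0, -0.148], [0, 0, -0.148], [0, 0, -0.148], [0, 0, -0.148], [0, 0, -0.148]]' --dp '[[-0.016, 0.036, 0], [-0.019, 0.038, 0], [-0.019, 0.038, 0], [-0.019, 0.038, 0], [-0.02, 0.038, 0], [-0.02, 0.038, 0], [-0.02, 0.038, 0], [-0.02, 0.038, 0], [-0.02, 0.038, 0], [-0.0175, 0.036, 0]]' --gripper '[1, 1, 1, 1, 1, 1, 1, 1, 1, 1]'

```text
clock: 21.7
tool_pos: [0.417, 0.3313, 0.2322]
tool_rot: [[0.746, -0.666, -0.0], [-0.666, -0.746, 0.001], [-0.001, -0.001, -1.0]]
ft_force: [0.2, 0.3, 0.4]
finger_gap: 0.0941
```

Emit:
jog_arm --turn '[[0, 0, -0.02], [0, 0, 0], [0, 0, 0], [0, 0, 0], [0, 0, 0], [0, 0, 0], [0, 0, 0]]' --dp '[[0, 0, 0], [0, 0, -0.02], [0, 0, -0.03], [0, 0, -0.03], [0, 0, -0.03], [0, 0, 0], [0, 0, 0]]' --gripper '[1, 1, 1, 1, 1, 1, 1]'

```text
clock: 22.4
tool_pos: [0.4188, 0.3291, 0.1224]
tool_rot: [[0.736, -0.677, -0.0], [-0.677, -0.736, -0.001], [0.0, 0.0, -1.0]]
ft_force: [0.9, 0.5, 0.8]
finger_gap: 0.0941
```

Emit:
jog_arm --turn '[[0, 0, 0], [0, 0, 0], [0, 0, 0]]' --dp '[[-0.005, 0.007, 0], [0, 0, 0], [0, 0, 0]]' --gripper '[1, 1, 1]'

```text
clock: 22.7
tool_pos: [0.4132, 0.3374, 0.1226]
tool_rot: [[0.737, -0.676, 0.001], [-0.676, -0.737, 0.001], [-0.0, -0.001, -1.0]]
ft_force: [-0.6, 0.3, 0.4]
finger_gap: 0.0939
```

Emit:
jog_arm --turn '[[0, 0, 0], [0, 0, 0], [0, 0, 0], [0, 0, 0], [0, 0, 0], [0, 0, 0], [0, 0, 0], [0, 0, 0]]' --dp '[[0, 0, 0], [0, 0, 0], [0, 0, 0], [0, 0, 0], [0, 0, 0], [0, 0, 0], [0, 0, 0], [0, 0, 0]]' --gripper '[-1, -1, -1, -1, -1, -1, -1, -1]'

```text
clock: 23.5
tool_pos: [0.4134, 0.3364, 0.1217]
tool_rot: [[0.736, -0.677, 0.0], [-0.677, -0.736, -0.0], [0.0, 0.0, -1.0]]
ft_force: [1.4, -0.7, -0.0]
finger_gap: 0.0598
```

Emit:
jog_arm --turn '[[0, 0, 0], [0, 0, 0], [0, 0, 0.14], [0, 0, 0.14], [0, 0, 0.14], [0, 0, 0.14], [0, 0, 0.14], [0, 0, 0.14], [0, 0, 0.14], [0, 0, 0.14]]' --dp '[[0, 0, 0.03], [0, 0, 0.05], [0.017, -0.025, 0], [0.017, -0.025, 0], [0.017, -0.025, 0], [0.017, -0.025, 0], [0.017, -0.025, 0], [0.017, -0.025, 0], [0.017, -0.025, 0], [0.017, -0.025, 0]]' --gripper '[-1, -1, -1, -1, -1, -1, -1, -1, -1, -1]'

```text
clock: 24.5
tool_pos: [0.5495, 0.1356, 0.2014]
tool_rot: [[0.928, 0.373, -0.001], [0.373, -0.928, -0.0], [-0.001, -0.0, -1.0]]
ft_force: [0.5, 1.4, -3.5]
finger_gap: 0.0595
```

Emit:
jog_arm --turn '[[0, 0, 0.14], [0, 0, 0.14], [0, 0, 0.14], [0, 0, 0], [0, 0, 0], [0, 0, 0]]' --dp '[[0.018, -0.026, 0], [0.018, -0.026, 0], [0.017, -0.025, 0], [0, 0, 0], [0, 0, -0.02], [0, 0, -0.02]]' --gripper '[-1, -1, -1, -1, -1, -1]'

```text
clock: 25.1
tool_pos: [0.6021, 0.0598, 0.1612]
tool_rot: [[0.7, 0.714, 0.0], [0.714, -0.7, 0.001], [0.001, -0.0, -1.0]]
ft_force: [-0.1, 0.8, -3.0]
finger_gap: 0.0596
```

Emit:
jog_arm --turn '[[0, 0, 0], [0, 0, 0], [0, 0, 0], [0, 0, 0]]' --dp '[[0, 0, -0.02], [0, 0, -0.015], [0, 0, -0.005], [0, 0, 0]]' --gripper '[-1, -1, -1, -1]'

```text
clock: 25.5
tool_pos: [0.602, 0.0596, 0.1213]
tool_rot: [[0.699, 0.715, -0.001], [0.715, -0.699, -0.0], [-0.001, -0.001, -1.0]]
ft_force: [-0.4, -0.2, -3.0]
finger_gap: 0.0595
```

Emit:
jog_arm --turn '[[0, 0, 0], [0, 0, 0], [0, 0, 0], [0, 0, 0], [0, 0, 0], [0, 0, 0], [0, 0, 0], [0, 0, 0], [0, 0, 0]]' --dp '[[0, 0, 0], [0, 0, 0], [0, 0, 0], [0, 0, 0], [0, 0, 0], [0, 0, 0.005], [0, 0, 0.025], [0, 0, 0.04], [0, 0, 0.06]]' --gripper '[-1, -1, 0.6, 0.6, 0.6, 0.6, 0.6, 0.6, 0.6]'

```text
clock: 26.4
tool_pos: [0.6014, 0.0594, 0.2422]
tool_rot: [[0.699, 0.715, -0.003], [0.715, -0.699, -0.001], [-0.003, -0.001, -1.0]]
ft_force: [-0.3, -0.2, 1.7]
finger_gap: 0.0754
```

Emit:
jog_arm --turn '[[0, 0, 0], [0, 0, 0], [0, 0, 0], [0, 0, 0], [0, 0, 0], [0, 0, 0], [0, 0, 0]]' --dp '[[-0.015, 0.035, 0], [-0.02, 0.04, 0], [-0.02, 0.04, 0], [-0.02, 0.04, 0], [-0.02, 0.04, 0], [-0.02, 0.035, 0], [0, 0, 0]]' --gripper '[1, 1, 1, 1, 1, 1, 1]'

```text
clock: 27.1
tool_pos: [0.4843, 0.2948, 0.2419]
tool_rot: [[0.694, 0.72, -0.001], [0.72, -0.694, 0.002], [0.001, -0.002, -1.0]]
ft_force: [1.2, -0.8, 0.2]
finger_gap: 0.0943
```

```bash
cat > caps.py <<'E'
from meas import *
def caps(d,x0,y0,x1,y1,zf,verbose=1):
    im=d["image"]; hsv=cv2.cvtColor(im,cv2.COLOR_RGB2HSV); H,S,V=[hsv[:,:,i].astype(int) for i in range(3)]
    roi=np.zeros_like(V,bool); roi[y0:y1,x0:x1]=1
    br=[onz(d,*ce,zf+.067)[:2] for i,st,ce,m in comps((H>12)&(H<35)&(S>120)&(V>90)&roi,4,40)]
    out=[];used=set()
    for i in range(len(br)):
        for j in range(i+1,len(br)):
            if .018<np.linalg.norm(br[i]-br[j])<.03:
                T=(br[i]+br[j])/2; e=br[j]-br[i]; a=np.arctan2(e[1],e[0])+np.pi/2; out.append((T,a))
    return out
if __name__=="__main__":
    d=cam("top");s=cam("side")
    for T,a in caps(d,285,150,400,200,.003): 
        for q in (a,a+np.pi):
            if np.cos(q)>0: print("T",T.round(4),"yaw",round(float((q+np.pi)%(2*np.pi)-np.pi),3),"axis",(T+.005*np.array([np.cos(q),np.sin(q)])).round(4))
    crop(d,280,120,405,260,4,"b1.png"); crop(s,225,120,390,245,4,"b1s.png"); crop(d,425,180,495,235,10,"sw.png"); crop(s,295,120,350,185,10,"sws.png")
E
python3 caps.py
```

```text
T [ 0.6311 -0.0262] yaw 0.031 axis [ 0.6361 -0.026 ]
T [0.5963 0.0612] yaw -0.03 axis [0.6013 0.0611]
T [ 0.6022 -0.1403] yaw 0.014 axis [ 0.6072 -0.1403]
```

View pics/b1.png

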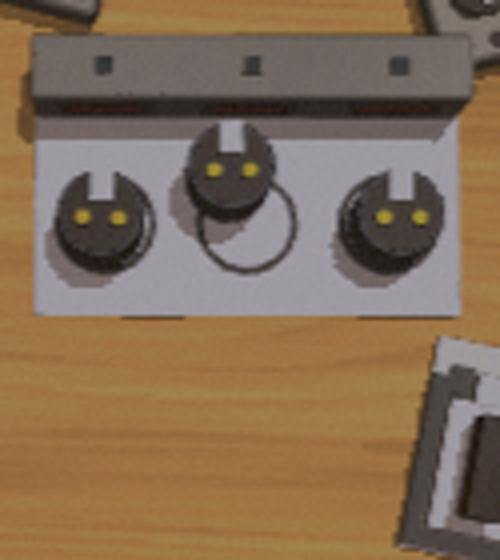

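View pics/b1s.png

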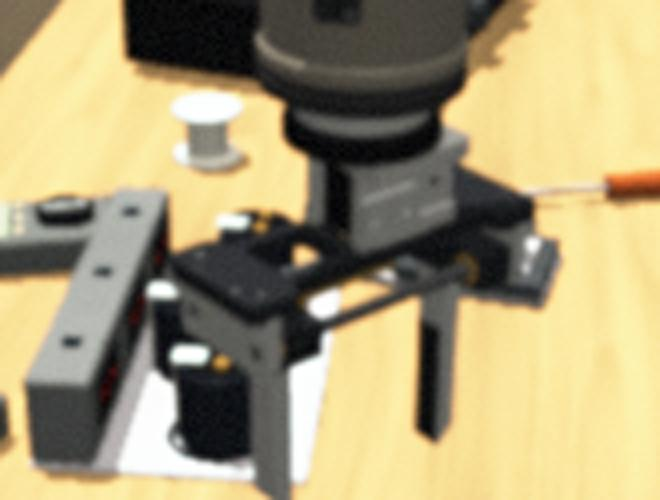

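View pics/sw.png

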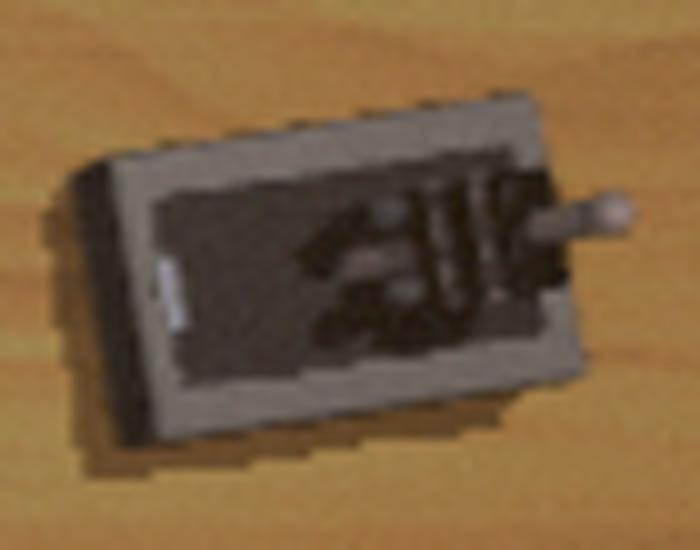

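View pics/sws.png

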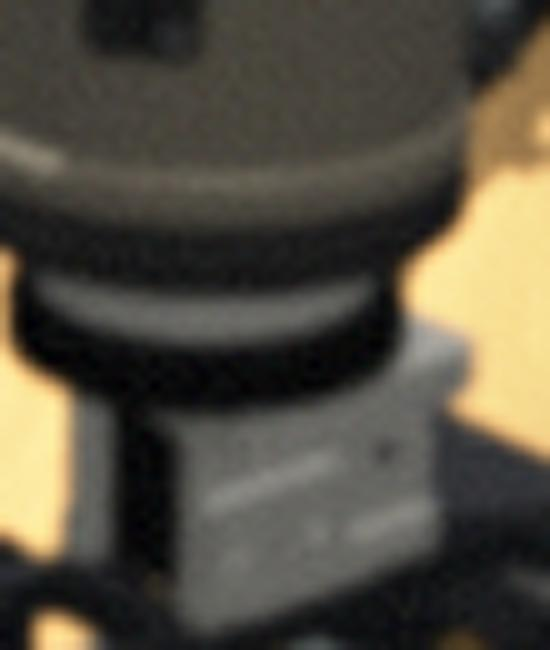

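The knock has happened: the middle cap now sits at about (0.637, -0.027) instead of ring 2 (0.605, -0.040), still upright with its stripe forward. I'll re-place it, gripping along y between its neighbours.

Emit:
jog_arm --turn '[[0, 0, 0.085], [0, 0, 0.085], [0, 0, 0.085], [0, 0, 0.085], [0, 0, 0.085], [0, 0, 0.085], [0, 0, 0.085], [0, 0, 0.085], [0, 0, 0.085], [0, 0, 0]]' --dp '[[0.015, -0.033, 0], [0.017, -0.036, 0], [0.017, -0.036, 0], [0.017, -0.036, 0], [0.017, -0.036, 0], [0.017, -0.036, 0], [0.017, -0.036, 0], [0.017, -0.036, 0], [0.0175, -0.036, 0], [0, 0, 0]]' --gripper '[0.7, 0.7, 0.7, 0.7, 0.7, 0.7, 0.7, 0.7, 0.7, 0.7]'

```text
clock: 28.2
tool_pos: [0.6397, -0.0397, 0.2422]
tool_rot: [[0.015, 1.0, 0.001], [1.0, -0.015, -0.003], [-0.003, 0.001, -1.0]]
ft_force: [0.1, -0.2, -0.2]
finger_gap: 0.08
```

Emit:
jog_arm --turn '[[0, 0, 0], [0, 0, 0]]' --dp '[[0, 0, -0.02], [0, 0, -0.02]]' --gripper '[0.7, 0.7]'

```text
clock: 28.4
tool_pos: [0.6388, -0.0333, 0.2018]
tool_rot: [[0.012, 1.0, 0.001], [1.0, -0.012, -0.0], [-0.0, 0.001, -1.0]]
ft_force: [0.3, 1.0, 0.3]
finger_gap: 0.0797
```

Emit:
jog_arm --turn '[[0, 0, 0], [0, 0, 0]]' --dp '[[0, 0, 0], [0, 0, 0]]' --gripper '[0.7, 0.7]'

```text
clock: 28.6
tool_pos: [0.6386, -0.0323, 0.2021]
tool_rot: [[0.01, 1.0, -0.0], [1.0, -0.01, -0.0], [-0.0, -0.0, -1.0]]
ft_force: [0.5, 0.4, -0.4]
finger_gap: 0.08
```

Target (0.6368, -0.0266): shift by (-0.002, +0.0055) and descend.

Emit:
jog_arm --turn '[[0, 0, 0], [0, 0, 0], [0, 0, 0], [0, 0, 0], [0, 0, 0]]' --dp '[[-0.002, 0.0055, 0], [0, 0, -0.02], [0, 0, -0.03], [0, 0, -0.03], [0, 0, 0]]' --gripper '[0.7, 0.7, 0.7, 0.7, 0.7]'

```text
clock: 29.1
tool_pos: [0.6353, -0.0253, 0.1194]
tool_rot: [[0.009, 1.0, -0.004], [1.0, -0.009, -0.0], [-0.0, -0.004, -1.0]]
ft_force: [-0.0, -0.2, -0.2]
finger_gap: 0.0798
```

Emit:
jog_arm --turn '[[0, 0, 0], [0, 0, 0], [0, 0, 0], [0, 0, 0], [0, 0, 0], [0, 0, 0]]' --dp '[[0, 0, 0], [0, 0, 0], [0, 0, 0], [0, 0, 0], [0, 0, 0], [0, 0, 0]]' --gripper '[-1, -1, -1, -1, -1, -1]'

```text
clock: 29.7
tool_pos: [0.6376, -0.0259, 0.1235]
tool_rot: [[0.009, 1.0, 0.003], [1.0, -0.009, 0.0], [0.0, 0.003, -1.0]]
ft_force: [-0.9, 0.5, 10.0]
finger_gap: 0.0598
```

Emit:
jog_arm --turn '[[0, 0, 0], [0, 0, 0], [0, 0, 0], [0, 0, 0], [0, 0, 0], [0, 0, 0], [0, 0, 0], [0, 0, 0], [0, 0, 0], [0, 0, 0]]' --dp '[[0, 0, 0.01], [0, 0, 0.01], [-0.01, -0.005, 0], [-0.012, -0.005, 0], [-0.01, -0.0045, 0], [0, 0, -0.005], [0, 0, -0.008], [0, 0, -0.005], [0, 0, -0.002], [0, 0, 0]]' --gripper '[-1, -1, -1, -1, -1, -1, -1, -1, -1, -1]'

```text
clock: 30.7
tool_pos: [0.6054, -0.0402, 0.1221]
tool_rot: [[0.009, 1.0, 0.001], [1.0, -0.009, 0.0], [0.0, 0.001, -1.0]]
ft_force: [-5.2, 1.9, 16.7]
finger_gap: 0.0596
```

Emit:
jog_arm --turn '[[0, 0, 0], [0, 0, 0], [0, 0, 0], [0, 0, 0], [0, 0, 0], [0, 0, 0], [0, 0, 0], [0, 0, 0], [0, 0, 0], [0, 0, 0]]' --dp '[[0, 0, 0.0005], [0, 0, 0], [0, 0, 0], [0, 0, 0], [0, 0, 0], [0, 0, 0.005], [0, 0, 0.025], [0, 0, 0.04], [0, 0, 0.04], [0, 0, 0.02]]' --gripper '[-1, 0.6, 0.6, 0.6, 0.6, 0.6, 0.6, 0.6, 0.6, 0.6]'

```text
clock: 31.7
tool_pos: [0.6055, -0.0407, 0.2559]
tool_rot: [[0.01, 1.0, 0.004], [1.0, -0.01, 0.0], [0.0, 0.004, -1.0]]
ft_force: [0.7, 0.1, -0.7]
finger_gap: 0.0751
```

```bash
python3 - <<'E'
from edge import *
d=cam("top"); crop(d,280,120,405,260,4,"b2.png")
d0=dict(d); d0["image"]=cv2.imread("pics/top0.png")[:,:,::-1].copy()
k=lambda x,y: cr(x,y,425,180,10)
L={}
for nm,a,b in [("top",(115,160),(535,95)),("bot",(160,437),(582,375)),("left",(115,160),(155,437)),("right",(535,95),(582,375))]:
    l,r,m=edge(d0,k(*a),k(*b),hw=1.5); L[nm]=l; print(nm,round(r,2),round(m))
C=[onz(d0,*inter(L[a],L[b]),.045)[:2] for a,b in [("top","left"),("top","right"),("bot","right"),("bot","left")]]
C=np.array(C); print(C.round(4)); c=C.mean(0); print("centre",c.round(4), [np.linalg.norm(C[i]-C[(i+1)%4]).round(4) for i in range(4)])
ey=(C[0]+C[3]-C[1]-C[2])/2; ex=(C[0]+C[1]-C[2]-C[3])/2
print("yaw from y",np.arctan2(-ey[0],ey[1]),"from x",np.arctan2(ex[1],ex[0]))
# lever tip
tip=k(615,210); yaw=np.arctan2(-ey[0],ey[1]); Y=np.array([-np.sin(yaw),np.cos(yaw)])
pt=np.r_[c-Y*.092*np.sin(.55),.045+.092*np.cos(.55)]; print("pred tip",pt.round(4),"px",proj(d0,pt),"seen",tip)
for r in (.03,.047,.064):
    p=np.r_[c-Y*r*np.sin(.55),.045+r*np.cos(.55)]; print(r,p.round(4),np.round(proj(d0,p),1))
s=cam("side")
print("side tip pred",proj(s,pt))
E
```

```text
top 0.12 18
bot 0.13 25
left 0.05 36
right 0.19 24
[[ 0.5541 -0.2957]
 [ 0.5759 -0.4125]
 [ 0.4972 -0.4266]
 [ 0.4767 -0.3098]]
centre [ 0.526  -0.3612] [np.float64(0.1189), np.float64(0.08), np.float64(0.1187), np.float64(0.0786)]
yaw from y 0.17937976820332552 from x 0.1788929288211309
pred tip [ 0.5346 -0.4085  0.1234] px (np.float64(487.3455307808305), np.float64(200.04088233215984)) seen (486.05, 200.55)
0.03 [ 0.5288 -0.3766  0.0706] [468.1 203.9]
0.047 [ 0.5304 -0.3853  0.0851] [473.2 202.8]
0.064 [ 0.532  -0.3941  0.0996] [478.4 201.8]
side tip pred (np.float64(320.4793828015487), np.float64(128.93328759610756))
```

View pics/b2.png

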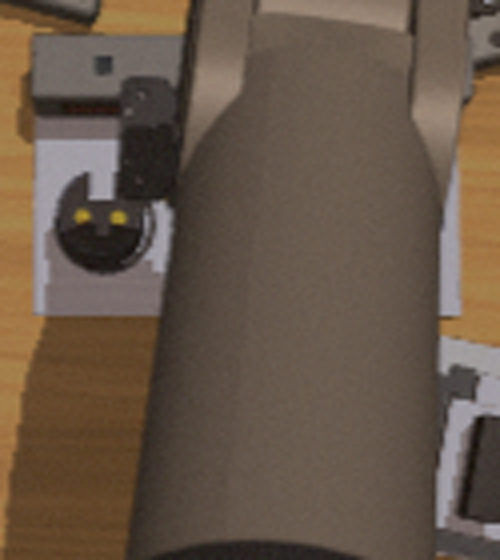

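```bash
python3 - <<'E'
from h import *
d=cam("top"); s=cam("side")
for z in (.05,.1,.15): print(z,[onz(d,u,v,z)[:2].round(3).tolist() for u,v in [(553,98),(529,152),(519,207)]],[proj(s,onz(d,u,v,z)) for u,v in [(553,98),(519,207)]])
E
```

```text
0.05 [[0.833, -0.62], [0.679, -0.551], [0.527, -0.522]] [(np.float64(253.06993985972258), np.float64(124.632431302068)), (np.float64(324.73712127763974), np.float64(137.05887872479892))]
0.1 [[0.816, -0.594], [0.668, -0.528], [0.522, -0.5]] [(np.float64(255.05932112608718), np.float64(115.11051828642591)), (np.float64(325.9786639237012), np.float64(126.72925769513945))]
0.15 [[0.799, -0.568], [0.657, -0.505], [0.516, -0.478]] [(np.float64(257.1669677816454), np.float64(105.0225434666931)), (np.float64(327.29184109680915), np.float64(115.8036381958535))]
```

```bash
python3 - <<'E'
import cv2
a=cv2.imread("pics/side0.png")[80:200,240:400]; cv2.imwrite("pics/box.png",cv2.resize(a,None,fx=5,fy=5,interpolation=cv2.INTER_CUBIC))
E
```

```text
(no output)
```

View pics/box.png

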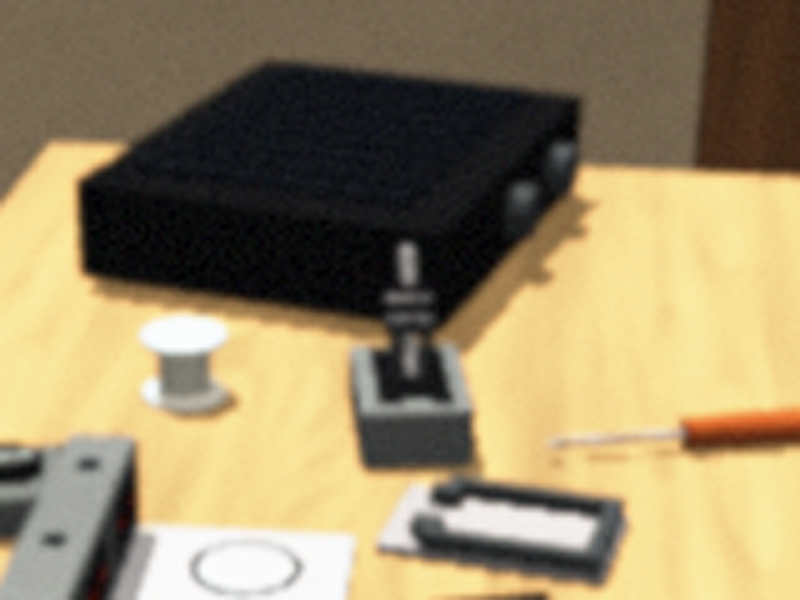

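Emit:
jog_arm --turn '[[0, 0, -0.138], [0, 0, -0.138], [0, 0, -0.138], [0, 0, -0.138], [0, 0, -0.138], [0, 0, -0.138], [0, 0, -0.138], [0, 0, -0.138], [0, 0, -0.138], [0, 0, -0.14]]' --dp '[[-0.006, -0.03, 0], [-0.006, -0.036, 0], [-0.006, -0.036, 0], [-0.006, -0.036, 0], [-0.006, -0.036, 0], [-0.006, -0.036, 0], [-0.006, -0.036, 0], [-0.006, -0.036, 0], [-0.006, -0.036, 0], [-0.006, -0.036, 0]]' --gripper '[0.4, 0.4, 0.4, 0.4, 0.4, 0.4, 0.4, 0.4, 0.4, 0.4]'

```text
clock: 32.9
tool_pos: [0.544, -0.3955, 0.2508]
tool_rot: [[0.985, 0.173, -0.002], [0.173, -0.985, 0.001], [-0.002, -0.001, -1.0]]
ft_force: [0.7, 0.4, -0.3]
finger_gap: 0.0657
```

Emit:
jog_arm --turn '[[0.135, 0.0245, 0], [0.135, 0.0245, 0], [0.135, 0.0245, 0], [0.136, 0.0245, 0], [0, 0, 0], [0, 0, 0]]' --dp '[[0, -0.018, 0], [0, -0.018, 0], [0, -0.018, 0], [0, -0.018, 0], [0, 0, 0], [0, 0, 0]]' --gripper '[0.4, 0.4, 0.4, 0.4, 0.4, 0.4]'

```text
clock: 33.5
tool_pos: [0.5437, -0.4675, 0.2494]
tool_rot: [[0.984, 0.149, -0.094], [0.176, -0.839, 0.515], [-0.002, -0.524, -0.852]]
ft_force: [0.9, -0.4, 0.3]
finger_gap: 0.0662
```

```bash
python3 caps.py; python3 - <<'E'
from h import *
d=cam("top");s=cam("side")
crop(s,230,90,400,215,4,"c1s.png"); crop(d,280,130,500,260,3,"c1.png")
E
```

```text
T [0.5963 0.0613] yaw -0.035 axis [0.6013 0.0611]
T [ 0.5974 -0.0402] yaw 0.05 axis [ 0.6024 -0.04  ]
T [ 0.602  -0.1404] yaw 0.031 axis [ 0.607  -0.1402]
```

View pics/c1s.png

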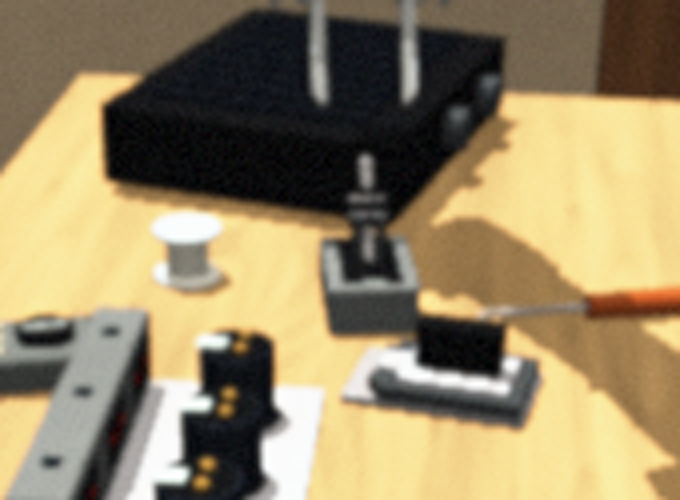

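View pics/c1.png

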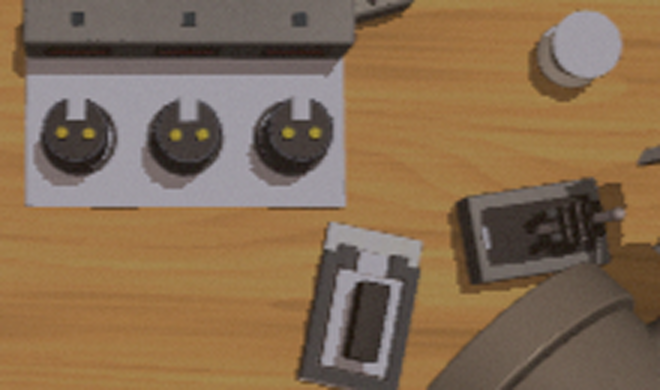

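All three caps stand on their rings, stripes to the reader, and the block is home. The lever tip (side view column about 321) is midway between the fingers. Moving down on the sleeve.

Emit:
jog_arm --turn '[[0, 0, 0], [0, 0, 0], [0, 0, 0], [0, 0, 0], [0, 0, 0], [0, 0, 0], [0, 0, 0], [0, 0, 0]]' --dp '[[0.004, -0.013, -0.007], [0, 0, 0], [-0.002, 0.011, -0.018], [-0.003, 0.016, -0.027], [-0.003, 0.016, -0.027], [-0.002, 0.012, -0.019], [0, 0, 0], [0, 0, 0]]' --gripper '[0.4, 0.4, 0.4, 0.4, 0.4, 0.4, 0.4, 0.4]'

```text
clock: 34.5
tool_pos: [0.5392, -0.4241, 0.1554]
tool_rot: [[0.984, 0.154, -0.093], [0.18, -0.839, 0.513], [0.001, -0.522, -0.853]]
ft_force: [0.1, -1.0, 1.4]
finger_gap: 0.0657
```

```bash
python3 - <<'E'
from h import *
o=get_obs(); p=np.array(o["tool_pos"]); R=np.array(o["tool_rot"]); print(p.round(4),(p+.078*R[:,2]).round(4),o["ft_force"])
d=cam("top");s=cam("side")
crop(s,290,90,370,190,6,"c2s.png"); crop(d,400,160,520,250,6,"c2.png")
E
```

```text
[ 0.5392 -0.4241  0.1554] [ 0.532  -0.3841  0.0889] [ 0.09356795 -1.04841214  1.36617036]
```

View pics/c2s.png

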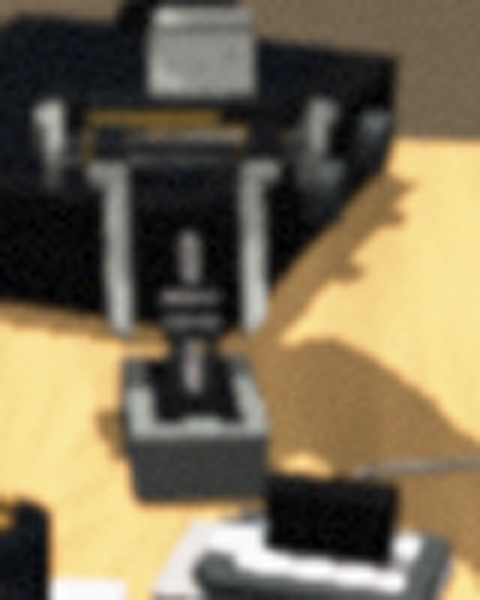

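View pics/c2.png

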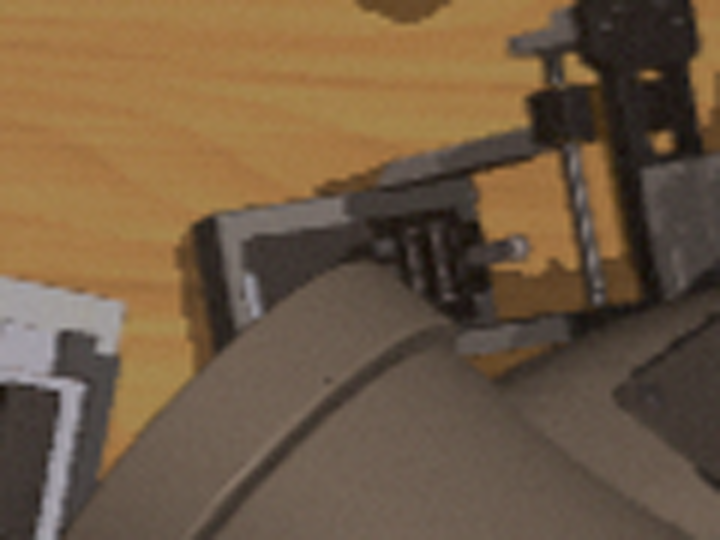

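Emit:
jog_arm --turn '[[0, 0, 0], [0, 0, 0], [0, 0, 0], [0, 0, 0], [0, 0, 0], [0, 0, 0], [0, 0, 0], [0, 0, 0], [0, 0, 0]]' --dp '[[-0.001, 0.001, -0.003], [0, 0, 0], [0, 0, 0], [0, 0, 0], [0, 0, 0], [0, 0, 0], [0, 0, 0], [0, 0, 0], [0, 0, 0]]' --gripper '[0.4, -1, -1, -1, -1, -1, -1, -1, -1]' --squeeze 25

```text
clock: 35.5
tool_pos: [0.5367, -0.4238, 0.1512]
tool_rot: [[0.984, 0.151, -0.095], [0.178, -0.839, 0.514], [-0.002, -0.523, -0.852]]
ft_force: [-7.0, -0.3, 1.4]
finger_gap: 0.0317
```

Emit:
jog_arm --turn '[[0, 0, 0], [0, 0, 0], [0, 0, 0], [0, 0, 0], [0, 0, 0]]' --dp '[[0.0005, -0.003, 0.005], [0.001, -0.004, 0.007], [0.0005, -0.003, 0.005], [0, 0, 0], [0, 0, 0]]' --gripper '[-1, -1, -1, -1, -1]'

```text
clock: 36.0
tool_pos: [0.5385, -0.4337, 0.1676]
tool_rot: [[0.984, 0.151, -0.095], [0.178, -0.839, 0.514], [-0.002, -0.523, -0.852]]
ft_force: [-6.7, 0.9, -4.8]
finger_gap: 0.032
```

```bash
python3 - <<'E'
from h import *
o=get_obs(); p=np.array(o["tool_pos"]); R=np.array(o["tool_rot"]); g=(p+.078*R[:,2]); print(p.round(4),g.round(4),np.round(o["ft_force"],1))
c=np.array([.526,-.361,.045]); X=np.array([.984,.178,0]);Y=np.array([-.178,.984,0]); v=g-c; print("x",v@X,"y",v@Y,"z",v[2],"r",np.hypot(v@Y,v[2]),"th",np.arctan2(v@Y,v[2]))
s=cam("side")
crop(s,290,90,370,190,6,"c3s.png")
E
```

```text
[ 0.5385 -0.4337  0.1676] [ 0.5311 -0.3935  0.1011] [-6.7  0.9 -4.8]
x -0.0007528990434167525 y -0.03293475418804212 z 0.05608459873313104 r 0.06503983585836516 th -0.5309794643661159
```

View pics/c3s.png

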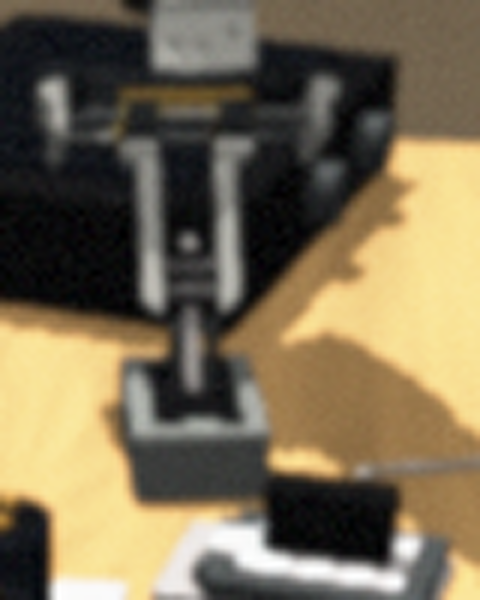

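```bash
python3 - <<'E'
import numpy as np
R=.1431;a=-.5418+.135*np.arange(9)
y=R*np.sin(a);z=R*np.cos(a)
for k in range(8):
    dy=y[k+1]-y[k];print(np.round([-.178*dy,.984*dy,z[k+1]-z[k]],4).tolist())
E
```

```text
[-0.0031, 0.0169, 0.0088]
[-0.0032, 0.0179, 0.0064]
[-0.0034, 0.0186, 0.0039]
[-0.0034, 0.0189, 0.0013]
[-0.0034, 0.019, -0.0013]
[-0.0034, 0.0186, -0.0038]
[-0.0032, 0.0179, -0.0064]
[-0.0031, 0.0169, -0.0088]
```

Emit:
jog_arm --turn '[[-0.133, -0.024, 0], [-0.133, -0.024, 0], [-0.133, -0.024, 0], [-0.133, -0.024, 0], [0, 0, 0]]' --dp '[[-0.003, 0.017, 0.009], [-0.003, 0.018, 0.0065], [-0.0035, 0.0185, 0.004], [-0.0035, 0.019, 0.001], [0, 0, 0]]' --gripper '[-1, -1, -1, -1, -1]'

```text
clock: 36.55
tool_pos: [0.5248, -0.3559, 0.1876]
tool_rot: [[0.983, 0.184, -0.006], [0.184, -0.983, 0.007], [-0.005, -0.008, -1.0]]
ft_force: [-9.3, -1.4, -4.3]
finger_gap: 0.0317
```

Emit:
jog_arm --turn '[[-0.133, -0.024, 0], [-0.133, -0.024, 0], [-0.133, -0.024, 0], [-0.133, -0.024, 0], [0, 0, 0], [0, 0, 0]]' --dp '[[-0.0035, 0.019, -0.001], [-0.0035, 0.0185, -0.004], [-0.003, 0.018, -0.0065], [-0.003, 0.017, -0.009], [0, 0.002, -0.001], [0, 0, 0]]' --gripper '[-1, -1, -1, -1, -1, -1]'

```text
clock: 37.15
tool_pos: [0.5136, -0.292, 0.1668]
tool_rot: [[0.984, 0.161, 0.072], [0.176, -0.875, -0.451], [-0.01, 0.456, -0.89]]
ft_force: [-5.8, 1.3, -6.4]
finger_gap: 0.0319
```

```bash
python3 - <<'E'
from h import *
o=get_obs(); p=np.array(o["tool_pos"]); R=np.array(o["tool_rot"]); g=(p+.078*R[:,2]); print(p.round(4),g.round(4),np.round(o["ft_force"],1)); print(R.round(3))
c=np.array([.526,-.361,.045]); X=np.array([.984,.178,0]);Y=np.array([-.178,.984,0]); v=g-c; print("x",v@X,"y",v@Y,"z",v[2],"r",np.hypot(v@Y,v[2]),"th",np.arctan2(v@Y,v[2]))
s=cam("side"); d=cam("top")
crop(s,290,90,370,190,6,"c4s.png");crop(d,400,160,520,250,6,"c4.png")
E
```

```text
[ 0.5136 -0.292   0.1668] [ 0.5192 -0.3272  0.0974] [-5.8  1.3 -6.4]
[[ 0.984  0.161  0.072]
 [ 0.176 -0.875 -0.451]
 [-0.01   0.456 -0.89 ]]
x -0.0006431436863728944 y 0.03450059893779495 z 0.05235731523771593 r 0.06270231085030391 th 0.5826378706672732
```

View pics/c4s.png

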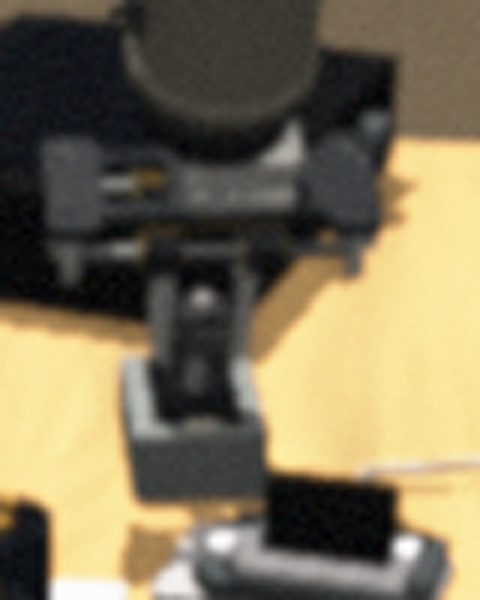

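View pics/c4.png

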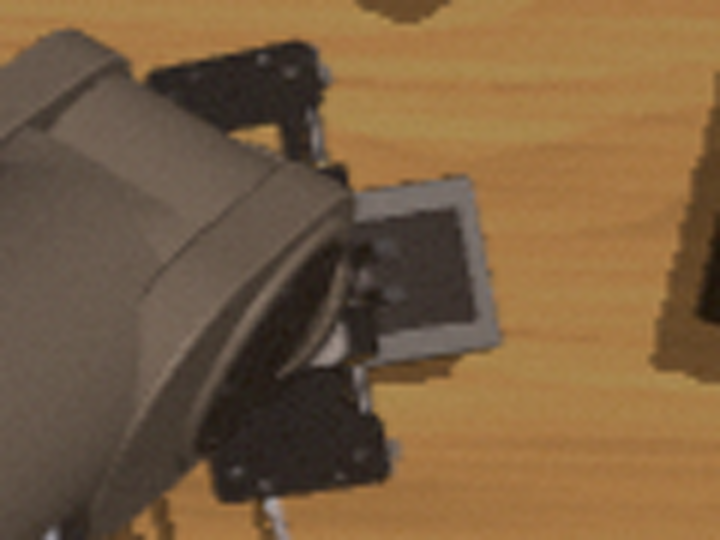

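Emit:
jog_arm --turn '[[0, 0, 0], [0, 0, 0], [0, 0, 0], [0, 0, 0], [0, 0, 0], [0, 0, 0], [0, 0, 0], [0, 0, 0]]' --dp '[[0.0005, -0.003, -0.005], [0.0005, -0.003, -0.005], [0.0005, -0.0025, -0.004], [0, 0, 0], [0, 0, 0], [0, 0, 0], [0, 0, 0], [0, 0, 0]]' --gripper '[-1, -1, -1, -1, 0.3, 0.3, 0.3, 0.3]'

```text
clock: 38.05
tool_pos: [0.5166, -0.3027, 0.1542]
tool_rot: [[0.985, 0.158, 0.075], [0.175, -0.875, -0.451], [-0.005, 0.457, -0.889]]
ft_force: [0.9, 0.7, 0.2]
finger_gap: 0.0595
```

```bash
python3 - <<'E'
from h import *
o=get_obs(); p=np.array(o["tool_pos"]); R=np.array(o["tool_rot"]); g=(p+.078*R[:,2]); print(p.round(4),g.round(4),np.round(o["ft_force"],1),o["finger_gap"])
c=np.array([.526,-.361,.045]); X=np.array([.984,.178,0]);Y=np.array([-.178,.984,0]); v=g-c; print("x",v@X,"y",v@Y,"z",v[2],"r",np.hypot(v@Y,v[2]),"th",np.arctan2(v@Y,v[2]))
s=cam("side"); crop(s,290,90,370,190,6,"c5s.png")
E
```

```text
[ 0.5166 -0.3027  0.1542] [ 0.5225 -0.3379  0.0848] [0.9 0.7 0.2] 0.059512705460373606
x 0.0006346458953957659 y 0.023354377791037405 z 0.03979285787018402 r 0.04613998807415502 th 0.5307305136993089
```

View pics/c5s.png

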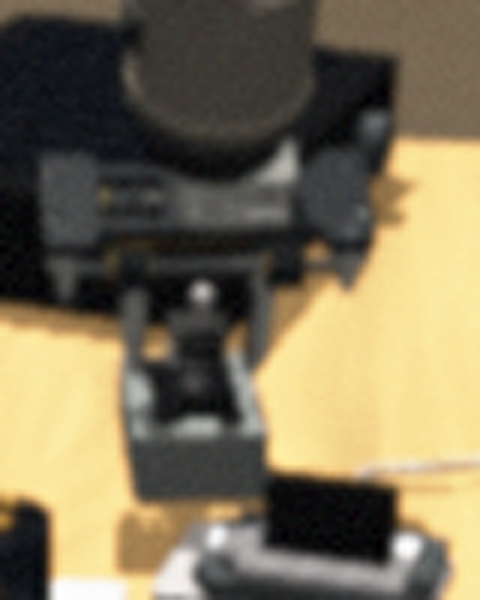

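Emit:
jog_arm --turn '[[0, 0, 0], [0, 0, 0], [0, 0, 0], [0, 0, 0], [0, 0, 0], [0, 0, 0], [0, 0, 0], [0, 0, 0]]' --dp '[[-0.002, 0.01, 0.017], [-0.003, 0.018, 0.03], [-0.003, 0.018, 0.03], [-0.002, 0.012, 0.02], [-0.03, 0.03, 0.02], [-0.03, 0.03, 0.02], [-0.03, 0.03, 0.02], [0, 0, 0]]' --gripper '[0.4, 0.4, 0.4, 0.4, 0.4, 0.4, 0.4, 0.4]'

```text
clock: 38.9
tool_pos: [0.4498, -0.1824, 0.2887]
tool_rot: [[0.985, 0.163, 0.06], [0.173, -0.891, -0.421], [-0.015, 0.425, -0.905]]
ft_force: [-0.0, -0.1, -0.1]
finger_gap: 0.0662
```

```bash
python3 caps.py; python3 - <<'E'
from h import *
o=get_obs(); print(np.round(o["tool_pos"],4))
s=cam("side"); crop(s,290,90,370,190,6,"c6s.png"); d=cam("top"); crop(d,280,130,500,260,3,"c6.png")
c=np.array([.526,-.361,.045]);Y=np.array([-.178,.984,0])
for t in (.3,.45,.55):
  for r in (.047,.064,.092):
    p=c+r*(np.sin(t)*Y+np.cos(t)*np.array([0,0,1])); print(t,r,"top",np.round(proj(d,p),1),"side",np.round(proj(s,p),1))
E
```

```text
T [0.5963 0.061 ] yaw -0.035 axis [0.6013 0.0608]
T [ 0.5978 -0.0402] yaw 0.043 axis [ 0.6028 -0.04  ]
T [ 0.602  -0.1404] yaw 0.031 axis [ 0.607  -0.1402]
[ 0.4509 -0.1829  0.2883]
0.3 0.047 top [459.4 204.8] side [321.8 144.4]
0.3 0.064 top [459.4 204.5] side [322.1 140.5]
0.3 0.092 top [459.5 204. ] side [322.5 134. ]
0.45 0.047 top [456.6 205.3] side [321.9 145.8]
0.45 0.064 top [455.6 205.2] side [322.3 142.4]
0.45 0.092 top [453.9 205. ] side [322.8 136.8]
0.55 0.047 top [454.8 205.6] side [322.  146.8]
0.55 0.064 top [453.2 205.6] side [322.4 143.9]
0.55 0.092 top [450.3 205.6] side [323.  138.9]
```

View pics/c6s.png

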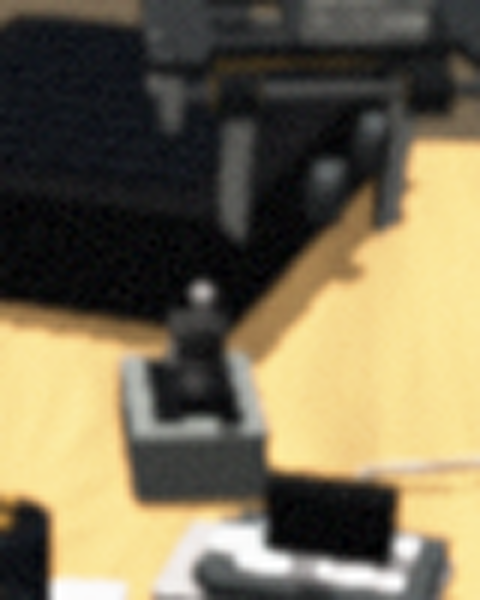

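View pics/c6.png

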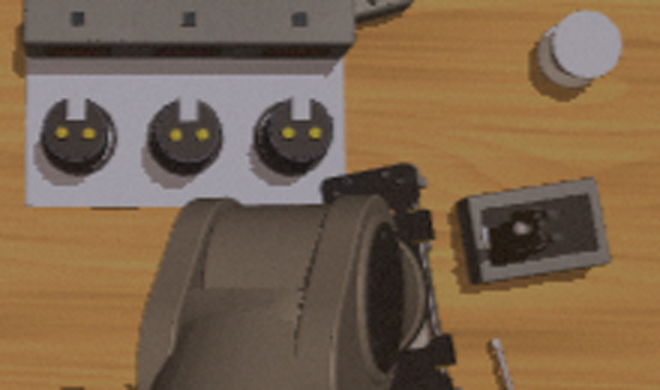

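```bash
python3 - <<'E'
from h import *
d=cam("top"); crop(d,425,180,495,235,10,"c7.png")
E
```

```text
(no output)
```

View pics/c7.png

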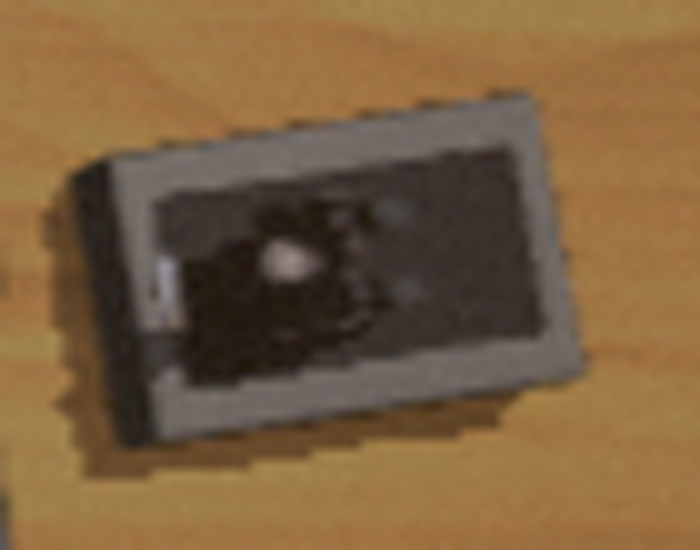

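```bash
python3 - <<'E'
from h import *
d=cam("top"); s=cam("side")
def P(d): 
    K=np.array([[d["fx"],0,d["cx"]],[0,d["fy"],d["cy"]],[0,0,1]]); return K@np.array(d["world_to_cam"])[:3]
c=np.array([.526,-.361,.045]);Y=np.array([-.178,.984,0])
for nm,a,b in [("ON",(453.5,205.75),(323.7,138.3)),("OFF",(486.3,200.6),(321.2,129.3))]:
    X=cv2.triangulatePoints(P(d),P(s),np.array(a,float).reshape(2,1),np.array(b,float).reshape(2,1)).ravel(); X=X[:3]/X[3]; v=X-c
    print(nm,X.round(4),"lean",np.arctan2(v@Y,v[2]),"r",np.hypot(v@Y,v[2]))
E
```

```text
ON [ 0.5166 -0.3222  0.1224] lean 0.4756090355291237 r 0.08708621899629297
OFF [ 0.5325 -0.4059  0.1232] lean -0.5250964799820547 r 0.09038736665584202
```

Triangulated lean is about +0.48 ON against -0.53 OFF, so the swing is about 1.0 rad with the sleeve down. To be sure, I'll regrip, press the lever firmly to the ON stop and the sleeve down, and release once more before switching off.

Emit:
jog_arm --turn '[[0, 0, 0], [0, 0, 0], [0, 0, 0], [0, 0, 0], [0, 0, 0], [0, 0, 0], [0, 0, 0], [0, 0, 0], [0, 0, 0], [0, 0, 0]]' --dp '[[0.028, -0.03, -0.02], [0.03, -0.03, -0.02], [0.03, -0.03, -0.02], [0, 0, 0], [0.002, -0.012, -0.02], [0.003, -0.018, -0.03], [0.003, -0.018, -0.03], [0.002, -0.01, -0.017], [0, 0, 0], [0, 0, 0]]' --gripper '[0.4, 0.4, 0.4, 0.4, 0.4, 0.4, 0.4, 0.4, 0.4, 0.4]'

```text
clock: 40.25
tool_pos: [0.5109, -0.2902, 0.1635]
tool_rot: [[0.985, 0.161, 0.06], [0.171, -0.884, -0.434], [-0.017, 0.438, -0.899]]
ft_force: [0.2, -0.1, 0.9]
finger_gap: 0.0656
```

Emit:
jog_arm --turn '[[0, 0, 0], [0, 0, 0], [0, 0, 0], [0, 0, 0]]' --dp '[[0.003, -0.006, -0.005], [0.003, -0.0065, -0.004], [0, 0, 0], [0, 0, 0]]' --gripper '[0.4, 0.4, 0.4, 0.4]'

```text
clock: 40.65
tool_pos: [0.5176, -0.3024, 0.1549]
tool_rot: [[0.985, 0.16, 0.062], [0.172, -0.885, -0.433], [-0.014, 0.438, -0.899]]
ft_force: [-0.6, 0.5, 0.7]
finger_gap: 0.066
```

Emit:
jog_arm --turn '[[0, 0, 0], [0, 0, 0], [0, 0, 0], [0, 0, 0], [0, 0, 0], [0, 0, 0], [0, 0, 0]]' --dp '[[0, 0, 0], [0, 0, 0], [0, 0, 0], [0, 0, 0], [0, 0, 0], [0, 0, 0], [0, 0, 0]]' --gripper '[-1, -1, -1, -1, -1, -1, -1]'

```text
clock: 41.35
tool_pos: [0.5163, -0.3024, 0.1546]
tool_rot: [[0.985, 0.16, 0.06], [0.17, -0.885, -0.433], [-0.016, 0.437, -0.899]]
ft_force: [-8.9, 4.9, 9.6]
finger_gap: 0.0317
```

Gripped. Pressing towards ON and down, watching the force.

Emit:
jog_arm --turn '[[0, 0, 0], [0, 0, 0], [0, 0, 0], [0, 0, 0]]' --dp '[[-0.0005, 0.003, -0.001], [0, 0.002, -0.001], [0, 0, 0], [0, 0, 0]]' --gripper '[-1, -1, -1, -1]'

```text
clock: 41.75
tool_pos: [0.5157, -0.2993, 0.1533]
tool_rot: [[0.985, 0.159, 0.061], [0.169, -0.884, -0.435], [-0.015, 0.439, -0.898]]
ft_force: [-5.5, -11.4, 3.2]
finger_gap: 0.0318
```

The -11 N reaction along y says the lever is at the stop. Releasing for half a second with the sleeve down.

Emit:
jog_arm --turn '[[0, 0, 0], [0, 0, 0], [0, 0, 0], [0, 0, 0], [0, 0, 0], [0, 0, 0], [0, 0, 0], [0, 0, 0]]' --dp '[[0, 0, 0], [0, 0, 0], [0, 0, 0], [0, 0, 0], [0, 0, 0], [0, 0, 0], [0, 0, 0], [0, 0, 0]]' --gripper '[0.2, 0.2, 0.2, 0.2, 0.2, 0.2, 0.2, 0.2]'

```text
clock: 42.55
tool_pos: [0.517, -0.2973, 0.1527]
tool_rot: [[0.985, 0.161, 0.062], [0.172, -0.885, -0.433], [-0.015, 0.437, -0.899]]
ft_force: [0.6, 0.1, -1.5]
finger_gap: 0.0564
```

```bash
python3 caps.py; python3 - <<'E'
from h import *
s=cam("side"); crop(s,290,90,370,190,6,"c8s.png")
E
```

```text
T [0.5963 0.0613] yaw -0.035 axis [0.6013 0.0611]
T [ 0.5978 -0.0394] yaw 0.046 axis [ 0.6028 -0.0391]
T [ 0.6022 -0.1403] yaw 0.014 axis [ 0.6072 -0.1403]
```

View pics/c8s.png

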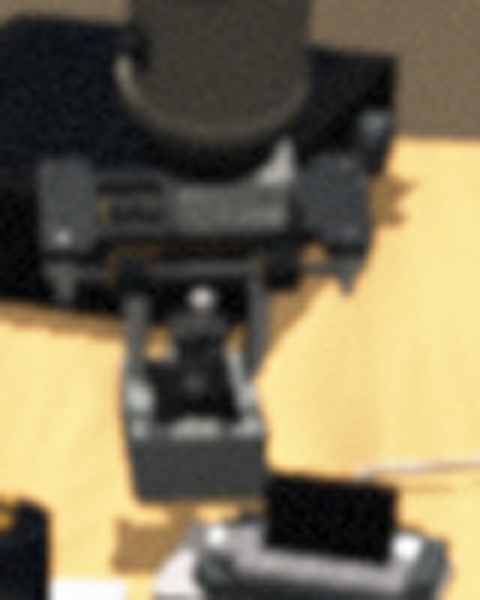

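Emit:
jog_arm --turn '[[0, 0, 0], [0, 0, 0], [0, 0, 0], [0, 0, 0], [0, 0, 0], [0, 0, 0], [0, 0, 0], [0, 0, 0], [0, 0, 0]]' --dp '[[0, -0.004, 0.001], [0, 0, 0], [0, 0, 0], [0, 0, 0], [0, 0, 0], [0, 0, 0], [0, 0, 0], [0, 0, 0], [0, 0, 0]]' --gripper '[0.2, 0.2, -1, -1, -1, -1, -1, -1, -1]'

```text
clock: 43.6
tool_pos: [0.516, -0.3014, 0.1536]
tool_rot: [[0.985, 0.16, 0.06], [0.171, -0.885, -0.433], [-0.016, 0.437, -0.899]]
ft_force: [-7.1, 3.5, 9.1]
finger_gap: 0.0318
```

Emit:
jog_arm --turn '[[0, 0, 0], [0, 0, 0], [0, 0, 0], [0, 0, 0], [0, 0, 0]]' --dp '[[-0.0005, 0.003, 0.005], [-0.001, 0.004, 0.007], [-0.0005, 0.003, 0.0055], [0, 0, 0], [0, 0, 0]]' --gripper '[-1, -1, -1, -1, -1]'

```text
clock: 44.1
tool_pos: [0.5141, -0.2909, 0.1714]
tool_rot: [[0.985, 0.161, 0.061], [0.171, -0.885, -0.433], [-0.016, 0.437, -0.899]]
ft_force: [-4.9, -2.7, -4.5]
finger_gap: 0.0317
```

```bash
python3 - <<'E'
from h import *
o=get_obs(); p=np.array(o["tool_pos"]); R=np.array(o["tool_rot"]); g=(p+.078*R[:,2]); print(p.round(4),g.round(4),np.round(o["ft_force"],1))
c=np.array([.526,-.361,.045]); X=np.array([.984,.178,0]);Y=np.array([-.178,.984,0]); v=g-c; print("x",v@X,"r",np.hypot(v@Y,v[2]),"th",np.arctan2(v@Y,v[2]))
v=p-c; y0=v@Y; r=np.hypot(y0,v[2]); a0=np.arctan2(y0,v[2]); print(r,a0)
a=a0-.135*np.arange(9)
y=r*np.sin(a);z=r*np.cos(a)
for k in range(8):
    dy=y[k+1]-y[k];print(np.round([-.178*dy,.984*dy,z[k+1]-z[k]],4).tolist())
s=cam("side"); crop(s,290,90,370,190,6,"c9s.png")
E
```

```text
[ 0.5141 -0.2909  0.1714] [ 0.5189 -0.3247  0.1012] [-4.9 -2.7 -4.5]
x -0.0005630998253946796 r 0.06728080227190579 th 0.5820614609991082
0.14496429592082308 0.5123308109518715
[0.0031, -0.0174, 0.0084]
[0.0033, -0.0183, 0.006]
[0.0034, -0.0189, 0.0034]
[0.0035, -0.0192, 0.0008]
[0.0035, -0.0192, -0.0019]
[0.0034, -0.0187, -0.0045]
[0.0033, -0.018, -0.007]
[0.0031, -0.0169, -0.0094]
```

View pics/c9s.png

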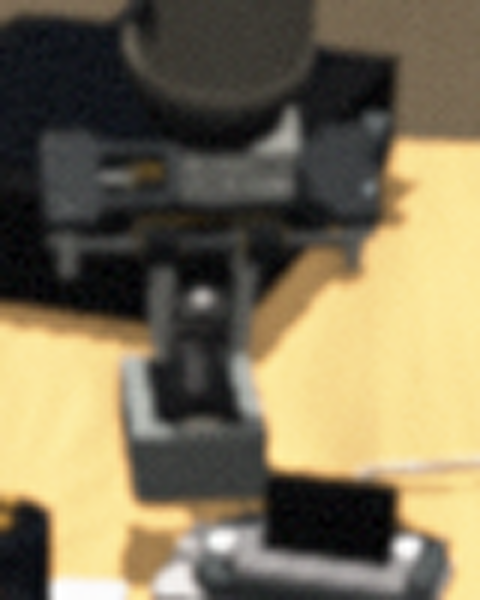

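Emit:
jog_arm --turn '[[0.133, 0.024, 0], [0.133, 0.024, 0], [0.133, 0.024, 0], [0.133, 0.024, 0], [0, 0, 0]]' --dp '[[0.003, -0.0175, 0.0075], [0.0035, -0.018, 0.006], [0.0035, -0.019, 0.0035], [0.0035, -0.019, 0.001], [0, 0, 0]]' --gripper '[-1, -1, -1, -1, -1]'

```text
clock: 44.65
tool_pos: [0.5254, -0.353, 0.1825]
tool_rot: [[0.986, 0.169, -0.016], [0.168, -0.985, -0.046], [-0.023, 0.042, -0.999]]
ft_force: [2.6, -1.0, -4.7]
finger_gap: 0.0321
```

Emit:
jog_arm --turn '[[0.133, 0.024, 0], [0.133, 0.024, 0], [0.133, 0.024, 0], [0.133, 0.024, 0], [0, 0, 0], [0, 0, 0]]' --dp '[[0.0035, -0.019, -0.002], [0.0035, -0.0185, -0.0045], [0.0035, -0.018, -0.007], [0.003, -0.017, -0.0095], [0.0005, -0.004, -0.002], [0, 0, 0]]' --gripper '[-1, -1, -1, -1, -1, -1]'

```text
clock: 45.25
tool_pos: [0.5391, -0.4234, 0.154]
tool_rot: [[0.981, 0.154, -0.115], [0.19, -0.863, 0.467], [-0.028, -0.481, -0.876]]
ft_force: [-1.9, 6.8, -0.2]
finger_gap: 0.0321
```

```bash
python3 - <<'E'
from h import *
o=get_obs(); p=np.array(o["tool_pos"]); R=np.array(o["tool_rot"]); g=(p+.078*R[:,2]); print(p.round(4),g.round(4),np.round(o["ft_force"],1))
c=np.array([.526,-.361,.045]); X=np.array([.984,.178,0]);Y=np.array([-.178,.984,0]); v=g-c; print("x",v@X,"r",np.hypot(v@Y,v[2]),"th",np.arctan2(v@Y,v[2]))
s=cam("side"); crop(s,290,90,370,190,6,"c10s.png")
E
```

```text
[ 0.5391 -0.4234  0.154 ] [ 0.5301 -0.3869  0.0857] [-1.9  6.8 -0.2]
x -0.0006144685955557711 r 0.04837265762840315 th -0.5727907075562165
```

View pics/c10s.png

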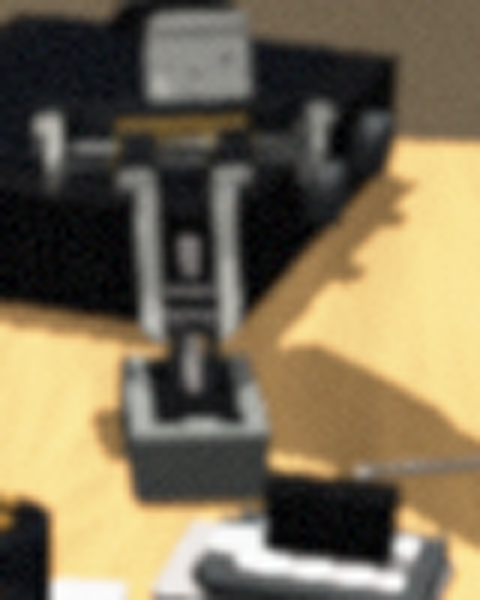

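Lever is back at OFF against its stop, with the sleeve nearly down and looking as at the start. Releasing and retreating.

Emit:
jog_arm --turn '[[0, 0, 0], [0, 0, 0], [0, 0, 0], [0, 0, 0], [0, 0, 0], [0, 0, 0], [0, 0, 0], [0, 0, 0], [0, 0, 0]]' --dp '[[0, 0, 0], [0, 0, 0], [0, 0, 0], [0, 0, 0], [0, 0, 0], [0.001, -0.008, 0.014], [0.003, -0.015, 0.027], [0.003, -0.015, 0.027], [0.003, -0.015, 0.027]]' --gripper '[0.4, 0.4, 0.4, 0.4, 0.4, 0.4, 0.4, 0.4, 0.4]'

```text
clock: 46.2
tool_pos: [0.5485, -0.4787, 0.2526]
tool_rot: [[0.982, 0.154, -0.114], [0.189, -0.866, 0.463], [-0.027, -0.476, -0.879]]
ft_force: [0.8, -0.6, 0.1]
finger_gap: 0.0657
```

```bash
python3 - <<'E'
from h import *
o=get_obs(); print(np.round(o["tool_pos"],4)); print(np.round(o["tool_rot"],3))
s=cam("side"); crop(s,230,90,400,215,4,"c11s.png"); d=cam("top"); crop(d,280,130,500,260,3,"c11.png")
E
```

```text
[ 0.5485 -0.4787  0.2526]
[[ 0.982  0.154 -0.114]
 [ 0.189 -0.866  0.463]
 [-0.027 -0.476 -0.879]]
```

View pics/c11s.png

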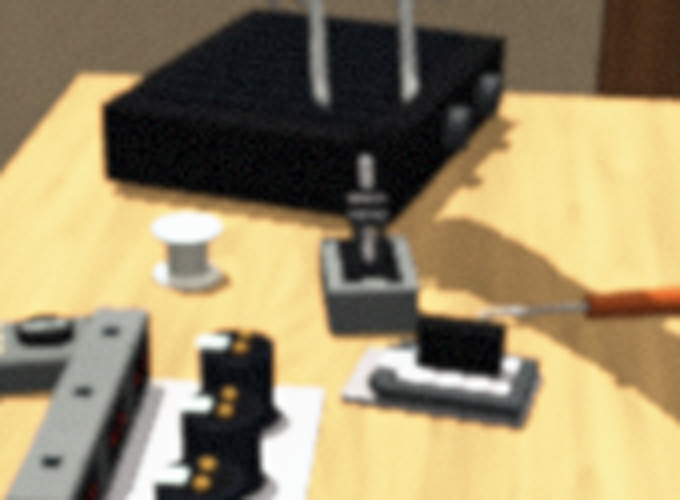

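View pics/c11.png

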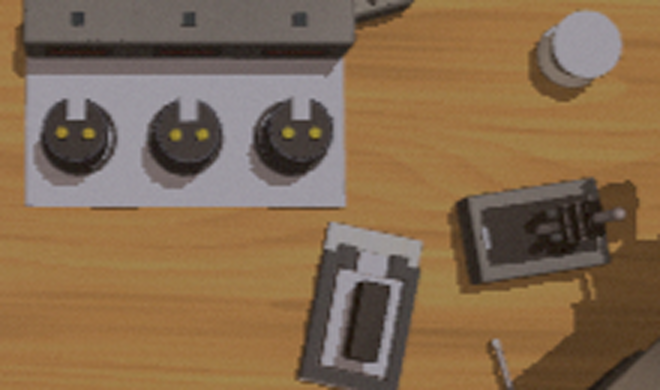

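The switch is OFF with the sleeve down, and the caps and block are unchanged. Now untilting and returning the capacitors.

```bash
python3 - <<'E'
from h import *
from scipy.spatial.transform import Rotation as Ro
R=np.array(get_obs()["tool_rot"]); psi=0.15
T=np.array([[np.cos(psi),np.sin(psi),0],[np.sin(psi),-np.cos(psi),0],[0,0,-1]])
print((Ro.from_matrix(T@R.T).as_rotvec()).round(4), (Ro.from_matrix(T@R.T).as_rotvec()/5).round(4))
E
```

```text
[-0.4802 -0.1064 -0.0323] [-0.096  -0.0213 -0.0065]
```

Emit:
jog_arm --turn '[[-0.096, -0.0213, -0.0065], [-0.096, -0.0213, -0.0065], [-0.096, -0.0213, -0.0065], [-0.096, -0.0213, -0.0065], [-0.096, -0.0213, -0.0065], [0, 0, 0], [0, 0, 0], [0, 0, 0], [0, 0, 0], [0, 0, 0]]' --dp '[[0, 0.02, 0.01], [0.002, 0.03, 0], [0.004, 0.035, 0], [0.004, 0.035, 0], [0.004, 0.04, 0], [0.006, 0.045, 0], [0.006, 0.045, 0], [0.006, 0.045, 0], [0.006, 0.045, 0], [0.006, 0.045, 0]]' --gripper '[0.7, 0.7, 0.7, 0.7, 0.7, 0.7, 0.7, 0.7, 0.7, 0.7]'

```text
clock: 47.3
tool_pos: [0.5926, -0.0909, 0.2609]
tool_rot: [[0.989, 0.149, -0.003], [0.149, -0.989, 0.006], [-0.002, -0.006, -1.0]]
ft_force: [0.8, 0.6, 0.0]
finger_gap: 0.08
```

Emit:
jog_arm --turn '[[0, 0, 0], [0, 0, 0], [0, 0, 0], [0, 0, 0], [0, 0, 0], [0, 0, 0]]' --dp '[[0.003, 0.045, 0], [0.003, 0.045, 0], [0.003, 0.04, 0], [0, 0.024, 0], [0, 0, 0], [0, 0, 0]]' --gripper '[0.7, 0.7, 0.7, 0.7, 0.7, 0.7]'

```text
clock: 47.9
tool_pos: [0.6016, 0.0614, 0.2606]
tool_rot: [[0.989, 0.15, -0.004], [0.15, -0.989, 0.005], [-0.003, -0.006, -1.0]]
ft_force: [0.4, 0.3, -0.2]
finger_gap: 0.0795
```

Emit:
jog_arm --turn '[[0, 0, 0], [0, 0, 0], [0, 0, 0], [0, 0, 0], [0, 0, 0], [0, 0, 0]]' --dp '[[0, -0.001, -0.03], [0, 0, -0.04], [0, 0, -0.04], [0, 0, -0.02], [0, 0, -0.0085], [0, 0, 0]]' --gripper '[0.7, 0.7, 0.7, 0.7, 0.7, 0.7]'

```text
clock: 48.5
tool_pos: [0.6014, 0.0592, 0.1213]
tool_rot: [[0.989, 0.148, -0.005], [0.148, -0.989, 0.005], [-0.004, -0.005, -1.0]]
ft_force: [0.1, 0.6, 0.1]
finger_gap: 0.0797
```

Emit:
jog_arm --turn '[[0, 0, 0], [0, 0, 0], [0, 0, 0], [0, 0, 0], [0, 0, 0], [0, 0, 0]]' --dp '[[0, 0, 0], [0, 0, 0], [0, 0, 0], [0, 0, 0], [0, 0, 0], [0, 0, 0]]' --gripper '[-1, -1, -1, -1, -1, -1]'

```text
clock: 49.1
tool_pos: [0.602, 0.0606, 0.1229]
tool_rot: [[0.989, 0.15, -0.003], [0.15, -0.989, 0.006], [-0.002, -0.006, -1.0]]
ft_force: [-2.0, -0.9, 9.0]
finger_gap: 0.0594
```

Emit:
jog_arm --turn '[[0, 0, 0], [0, 0, 0], [0, 0, 0], [0, 0, 0], [0, 0, 0], [0, 0, 0], [0, 0, 0], [0, 0, 0], [0, 0, 0], [0, 0, 0]]' --dp '[[0, 0, 0.03], [0, 0, 0.05], [-0.02, 0.03, 0], [-0.024, 0.035, 0], [-0.024, 0.035, 0], [-0.024, 0.035, 0], [-0.024, 0.035, 0], [-0.024, 0.035, 0], [-0.024, 0.035, 0], [-0.024, 0.0355, 0]]' --gripper '[-1, -1, -1, -1, -1, -1, -1, -1, -1, -1]'

```text
clock: 50.1
tool_pos: [0.4123, 0.3372, 0.2022]
tool_rot: [[0.989, 0.15, -0.004], [0.15, -0.989, 0.006], [-0.003, -0.006, -1.0]]
ft_force: [0.5, 0.7, -3.2]
finger_gap: 0.0598
```

Emit:
jog_arm --turn '[[0, 0, 0], [0, 0, 0], [0, 0, 0], [0, 0, 0], [0, 0, 0], [0, 0, 0]]' --dp '[[0, 0, 0], [0, 0, -0.03], [0, 0, -0.03], [0, 0, -0.013], [0, 0, -0.004], [0, 0, 0]]' --gripper '[-1, -1, -1, -1, -1, -1]'

```text
clock: 50.7
tool_pos: [0.4137, 0.3358, 0.1251]
tool_rot: [[0.989, 0.149, -0.004], [0.149, -0.989, 0.005], [-0.004, -0.006, -1.0]]
ft_force: [0.5, -0.6, -2.9]
finger_gap: 0.0601
```

Emit:
jog_arm --turn '[[0, 0, 0], [0, 0, 0], [0, 0, 0], [0, 0, 0], [0, 0, 0], [0, 0, 0], [0, 0, 0], [0, 0, 0], [0, 0, 0], [0, 0, 0]]' --dp '[[0, 0, -0.0015], [0, 0, 0], [0, 0, 0], [0, 0, 0], [0, 0, 0], [0, 0, 0], [0, 0, 0.01], [0, 0, 0.03], [0, 0, 0.04], [0, 0, 0.03]]' --gripper '[-1, -1, 0.6, 0.6, 0.6, 0.6, 0.6, 0.6, 0.6, 0.6]'

```text
clock: 51.7
tool_pos: [0.4138, 0.3359, 0.2359]
tool_rot: [[0.989, 0.149, -0.003], [0.149, -0.989, 0.006], [-0.002, -0.007, -1.0]]
ft_force: [-0.3, -0.3, 0.1]
finger_gap: 0.0752
```

Emit:
jog_arm --turn '[[0, 0, 0], [0, 0, 0], [0, 0, 0], [0, 0, 0], [0, 0, 0], [0, 0, 0], [0, 0, 0], [0, 0, 0], [0, 0, 0], [0, 0, 0]]' --dp '[[0.016, -0.032, 0], [0.019, -0.038, 0], [0.02, -0.038, 0], [0.02, -0.038, 0], [0.02, -0.038, 0], [0.02, -0.038, 0], [0.02, -0.038, 0], [0.02, -0.038, 0], [0.02, -0.038, 0], [0.017, -0.04, 0]]' --gripper '[0.7, 0.7, 0.7, 0.7, 0.7, 0.7, 0.7, 0.7, 0.7, 0.7]'

```text
clock: 52.7
tool_pos: [0.6064, -0.0414, 0.2341]
tool_rot: [[0.989, 0.15, -0.003], [0.15, -0.989, 0.006], [-0.002, -0.006, -1.0]]
ft_force: [0.6, 1.1, -0.4]
finger_gap: 0.0799
```

Emit:
jog_arm --turn '[[0, 0, 0], [0, 0, 0]]' --dp '[[0, 0, 0], [0, 0, 0]]' --gripper '[0.7, 0.7]'

```text
clock: 52.9
tool_pos: [0.6056, -0.0412, 0.2337]
tool_rot: [[0.989, 0.147, -0.004], [0.147, -0.989, 0.005], [-0.003, -0.006, -1.0]]
ft_force: [-0.2, 0.8, -0.5]
finger_gap: 0.08
```

Emit:
jog_arm --turn '[[0, 0, 0], [0, 0, 0], [0, 0, 0], [0, 0, 0], [0, 0, 0]]' --dp '[[0, 0.001, -0.03], [0, 0, -0.04], [0, 0, -0.03], [0, 0, -0.011], [0, 0, 0]]' --gripper '[0.7, 0.7, 0.7, 0.7, 0.7]'

```text
clock: 53.4
tool_pos: [0.6049, -0.038, 0.1216]
tool_rot: [[0.989, 0.151, -0.006], [0.151, -0.989, 0.006], [-0.005, -0.006, -1.0]]
ft_force: [0.3, 0.4, 0.2]
finger_gap: 0.08
```

Emit:
jog_arm --turn '[[0, 0, 0], [0, 0, 0], [0, 0, 0], [0, 0, 0], [0, 0, 0], [0, 0, 0]]' --dp '[[0, 0, 0], [0, 0, 0], [0, 0, 0], [0, 0, 0], [0, 0, 0], [0, 0, 0]]' --gripper '[-1, -1, -1, -1, -1, -1]'

```text
clock: 54.0
tool_pos: [0.6058, -0.0389, 0.1236]
tool_rot: [[0.989, 0.15, -0.003], [0.15, -0.989, 0.006], [-0.002, -0.006, -1.0]]
ft_force: [-5.0, 1.0, 11.3]
finger_gap: 0.0596
```

Emit:
jog_arm --turn '[[0, 0, 0], [0, 0, 0], [0, 0, 0], [0, 0, 0], [0, 0, 0], [0, 0, 0], [0, 0, 0], [0, 0, 0], [0, 0, 0], [0, 0, 0]]' --dp '[[0, 0, 0.03], [0, 0, 0.05], [-0.02, 0.03, 0], [-0.024, 0.035, 0], [-0.024, 0.036, 0], [-0.024, 0.036, 0], [-0.024, 0.036, 0], [-0.024, 0.036, 0], [-0.024, 0.036, 0], [-0.0245, 0.035, 0]]' --gripper '[-1, -1, -1, -1, -1, -1, -1, -1, -1, -1]'

```text
clock: 55.0
tool_pos: [0.416, 0.2424, 0.2029]
tool_rot: [[0.989, 0.15, -0.003], [0.15, -0.989, 0.007], [-0.002, -0.007, -1.0]]
ft_force: [0.5, 0.6, -3.0]
finger_gap: 0.0598
```

Emit:
jog_arm --turn '[[0, 0, 0], [0, 0, 0], [0, 0, 0], [0, 0, 0], [0, 0, 0], [0, 0, 0]]' --dp '[[0, 0, 0], [0, 0, -0.03], [0, 0, -0.03], [0, 0, -0.013], [0, 0, -0.004], [0, 0, 0]]' --gripper '[-1, -1, -1, -1, -1, -1]'

```text
clock: 55.6
tool_pos: [0.4173, 0.2408, 0.1256]
tool_rot: [[0.989, 0.149, -0.004], [0.149, -0.989, 0.005], [-0.003, -0.006, -1.0]]
ft_force: [-0.0, -0.0, -2.8]
finger_gap: 0.0597
```

Emit:
jog_arm --turn '[[0, 0, 0], [0, 0, 0], [0, 0, 0], [0, 0, 0], [0, 0, 0], [0, 0, 0], [0, 0, 0], [0, 0, 0], [0, 0, 0], [0, 0, 0]]' --dp '[[0, 0, -0.0015], [0, 0, 0], [0, 0, 0], [0, 0, 0], [0, 0, 0], [0, 0, 0], [0, 0, 0.01], [0, 0, 0.03], [0, 0, 0.04], [0, 0, 0.03]]' --gripper '[-1, -1, 0.6, 0.6, 0.6, 0.6, 0.6, 0.6, 0.6, 0.6]'

```text
clock: 56.6
tool_pos: [0.4173, 0.2407, 0.2362]
tool_rot: [[0.989, 0.149, -0.003], [0.149, -0.989, 0.006], [-0.002, -0.006, -1.0]]
ft_force: [0.7, 0.2, 0.4]
finger_gap: 0.0748
```

Emit:
jog_arm --turn '[[0, 0, 0], [0, 0, 0], [0, 0, 0], [0, 0, 0], [0, 0, 0], [0, 0, 0], [0, 0, 0], [0, 0, 0], [0, 0, 0], [0, 0, 0]]' --dp '[[0.017, -0.034, 0], [0.019, -0.038, 0], [0.019, -0.039, 0], [0.02, -0.039, 0], [0.02, -0.039, 0], [0.02, -0.039, 0], [0.019, -0.039, 0], [0.019, -0.039, 0], [0.019, -0.039, 0], [0.019, -0.036, 0]]' --gripper '[0.7, 0.7, 0.7, 0.7, 0.7, 0.7, 0.7, 0.7, 0.7, 0.7]'

```text
clock: 57.6
tool_pos: [0.6085, -0.142, 0.2345]
tool_rot: [[0.989, 0.149, -0.004], [0.149, -0.989, 0.005], [-0.003, -0.006, -1.0]]
ft_force: [0.1, 0.8, 0.3]
finger_gap: 0.0794
```

Emit:
jog_arm --turn '[[0, 0, 0], [0, 0, 0]]' --dp '[[0, 0, 0], [0, 0, 0]]' --gripper '[0.7, 0.7]'

```text
clock: 57.8
tool_pos: [0.6079, -0.1409, 0.234]
tool_rot: [[0.989, 0.148, -0.004], [0.148, -0.989, 0.005], [-0.004, -0.006, -1.0]]
ft_force: [-0.5, 0.6, -0.1]
finger_gap: 0.0803
```

Emit:
jog_arm --turn '[[0, 0, 0], [0, 0, 0], [0, 0, 0], [0, 0, 0], [0, 0, 0]]' --dp '[[0, 0, -0.03], [0, 0, -0.04], [0, 0, -0.03], [0, 0, -0.011], [0, 0, 0]]' --gripper '[0.7, 0.7, 0.7, 0.7, 0.7]'

```text
clock: 58.3
tool_pos: [0.6075, -0.1389, 0.1221]
tool_rot: [[0.989, 0.151, -0.006], [0.151, -0.989, 0.006], [-0.005, -0.007, -1.0]]
ft_force: [0.1, -0.1, -0.1]
finger_gap: 0.0799
```

Emit:
jog_arm --turn '[[0, 0, 0], [0, 0, 0], [0, 0, 0], [0, 0, 0], [0, 0, 0], [0, 0, 0]]' --dp '[[0, 0, 0], [0, 0, 0], [0, 0, 0], [0, 0, 0], [0, 0, 0], [0, 0, 0]]' --gripper '[-1, -1, -1, -1, -1, -1]'

```text
clock: 58.9
tool_pos: [0.6086, -0.14, 0.1241]
tool_rot: [[0.989, 0.15, -0.002], [0.15, -0.989, 0.006], [-0.001, -0.006, -1.0]]
ft_force: [-2.6, 0.9, 10.0]
finger_gap: 0.0595
```

Emit:
jog_arm --turn '[[0, 0, 0], [0, 0, 0], [0, 0, 0], [0, 0, 0], [0, 0, 0], [0, 0, 0], [0, 0, 0], [0, 0, 0], [0, 0, 0], [0, 0, 0]]' --dp '[[0, 0, 0.03], [0, 0, 0.05], [-0.008, 0.03, 0], [-0.009, 0.04, 0], [-0.009, 0.04, 0], [-0.009, 0.04, 0], [-0.009, 0.04, 0], [-0.009, 0.04, 0], [-0.009, 0.04, 0], [-0.009, 0.04, 0]]' --gripper '[-1, -1, -1, -1, -1, -1, -1, -1, -1, -1]'

```text
clock: 59.9
tool_pos: [0.5365, 0.1716, 0.2034]
tool_rot: [[0.989, 0.15, -0.003], [0.15, -0.989, 0.006], [-0.002, -0.007, -1.0]]
ft_force: [0.2, 0.6, -1.8]
finger_gap: 0.0599
```

Emit:
jog_arm --turn '[[0, 0, 0], [0, 0, 0], [0, 0, 0], [0, 0, 0], [0, 0, 0], [0, 0, 0], [0, 0, 0]]' --dp '[[-0.006, 0.04, 0], [-0.005, 0.0425, 0], [0, 0, 0], [0, 0, 0], [0, 0, -0.02], [0, 0, -0.02], [0, 0, 0]]' --gripper '[-1, -1, -1, -1, -1, -1, -1]'

```text
clock: 60.6
tool_pos: [0.5254, 0.2506, 0.1611]
tool_rot: [[0.989, 0.148, -0.006], [0.148, -0.989, 0.003], [-0.006, -0.004, -1.0]]
ft_force: [0.3, -0.2, -1.3]
finger_gap: 0.0592
```

Emit:
jog_arm --turn '[[0, 0, 0], [0, 0, 0], [0, 0, 0], [0, 0, 0], [0, 0, 0]]' --dp '[[0, 0, -0.02], [0, 0, -0.013], [0, 0, -0.004], [0, 0, 0], [0, 0, 0]]' --gripper '[-1, -1, -1, -1, -1]'

```text
clock: 61.1
tool_pos: [0.5264, 0.2524, 0.1264]
tool_rot: [[0.989, 0.149, -0.003], [0.149, -0.989, 0.006], [-0.003, -0.006, -1.0]]
ft_force: [0.3, 0.6, -2.1]
finger_gap: 0.0597
```

Emit:
jog_arm --turn '[[0, 0, 0], [0, 0, 0], [0, 0, 0], [0, 0, 0], [0, 0, 0], [0, 0, 0], [0, 0, 0], [0, 0, 0], [0, 0, 0], [0, 0, 0]]' --dp '[[0, 0, -0.001], [0, 0, 0], [0, 0, 0], [0, 0, 0], [0, 0, 0], [0, 0, 0], [0, 0, 0.01], [0, 0, 0.03], [0, 0, 0.04], [0, 0, 0.04]]' --gripper '[-1, -1, 0.6, 0.6, 0.6, 0.6, 0.6, 0.6, 0.6, 0.6]'

```text
clock: 62.1
tool_pos: [0.5259, 0.2521, 0.2466]
tool_rot: [[0.989, 0.149, -0.004], [0.149, -0.989, 0.005], [-0.004, -0.005, -1.0]]
ft_force: [-0.1, 0.2, 0.0]
finger_gap: 0.0751
```

Emit:
jog_arm --turn '[[0, 0, 0], [0, 0, 0], [0, 0, 0], [0, 0, 0], [0, 0, 0], [0, 0, 0], [0, 0, 0], [0, 0, 0], [0, 0, 0]]' --dp '[[0.005, -0.03, 0.02], [0.005, -0.04, 0.02], [0.005, -0.04, 0.01], [0.005, -0.04, 0], [0.005, -0.04, 0], [0, -0.04, 0], [0, -0.03, 0], [0, 0, 0], [0, 0, 0]]' --gripper '[0.6, 0.6, 0.6, 0.6, 0.6, 0.6, 0.6, 0.6, 0.6]'

```text
clock: 63.0
tool_pos: [0.551, -0.008, 0.2953]
tool_rot: [[0.989, 0.148, -0.004], [0.148, -0.989, 0.006], [-0.003, -0.006, -1.0]]
ft_force: [0.0, 0.1, 0.1]
finger_gap: 0.0749
```

```bash
python3 - <<'E'
from caps import *
d=cam("top"); s=cam("side"); 
im=cv2.cvtColor(d["image"],cv2.COLOR_RGB2HSV); H,S,V=[im[:,:,i].astype(int) for i in range(3)]
for T,a in caps(d,185,186,257,257,.004): print("cap T",T.round(4),"yaw mod pi",round(float(a),2))
k=[onz(d,u,v,.018)[:2] for u,v in [(183,184),(258,183.5),(258.5,257.5),(183,258.5)]]; print("tray centre",np.mean(k,0).round(4))
cv2.imwrite("pics/e.png",d["image"][:,:,::-1]); cv2.imwrite("pics/es.png",s["image"][:,:,::-1])
E
```

```text
cap T [0.5214 0.252 ] yaw mod pi 0.01
cap T [0.4089 0.3366] yaw mod pi -0.0
cap T [0.4128 0.2399] yaw mod pi 0.03
tray centre [0.4669 0.29  ]
```

View pics/e.png

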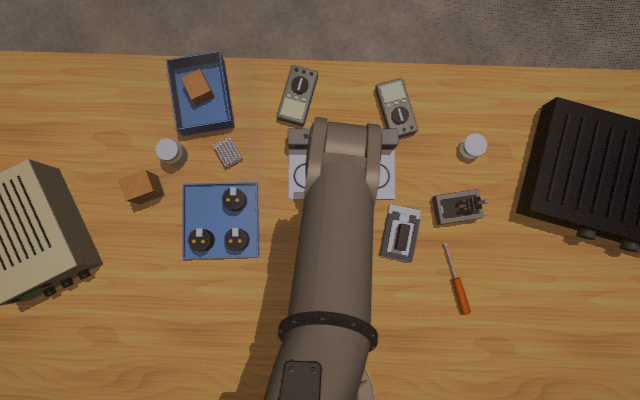

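View pics/es.png

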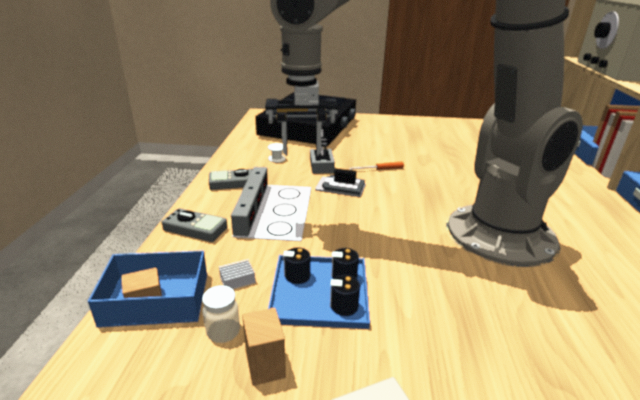

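The final views show three caps upright in the tray (234,199; 201,239; 236,239), the block in its cradle, the lever at OFF (tip about 486,201) and the bystanders unmoved. The gripper is clear at 0.295 m, so I'm handing in.

```bash
python3 -c "
from bench import *
o=get_obs(); print(o['clock'],o['ft_force'])
print(finish_job())"
```

```text
63.1 [-0.08943279  0.52359451 -0.55015239]
the job is handed in; nothing more can be done
None
```

The job is done and handed in at 63 s of the 210 s allowed; no verdict was reported.

- **Block:** it is seated in the cradle. My first grasp missed because the fingers closed too slowly; nothing was moved, and the second grasp worked.
- **Capacitors:** all three stood on their own rings, stripes to the reader. The middle one was knocked about 3.5 cm and I put it back. Measured before switching on, they were within about 3 mm of their ring centres and 0.07 rad of facing straight at the reader.
- **Switching on:** after the first swing, the cameras put the lever about 0.1 rad short of full travel. I gripped it again, pressed until I felt the stop (about 11 N) and let go. The sleeve looked down, and the capacitors had not moved.
- **Switching off:** I lifted the sleeve, swung the lever back to its stop and let the sleeve drop. Both views then matched the starting picture.
- **Last check:** the capacitors stand upright in the tray, at most about 55 mm from its centre along each side (limit 90 mm). The block is home, the lever is OFF, the other things look unmoved and the gripper is clear.

The sleeve being fully down was judged only from the pictures, the grip position and the spring force, because no direct reading of it is available.

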